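# Tare the weighing bowl before the sample biscuit

## Robot

A 7-joint arm with a two-finger parallel gripper is mounted at the origin on the work surface. World frame = base frame: x ahead of the robot, y to its left, z up, the work surface at z = 0. Lengths are in m, angles in degrees, forces in N, time in s.
With the tool pointing down it reaches from about 0.425 to 0.875 m from the base axis. Payload 4.7 kg.
Tool frame: the origin (TCP) lies at the very end of the fingers, on their centre line; the grasp point (between the pads) lies env.tcp_to_grasp behind it (env.tcp_to_grasp is the distance from the TCP to the grasp point, in m); z points along the fingers, x is the direction in which the jaws open and shut, and the axes are right-handed (so a half turn about z gives the same grasp; the last joint's range is limited). The gripper opens to 87 mm and grips with 3 to 60 N. Pads are 19 mm wide; open, the fingers measure 117 mm over their backs; the gripper's body (75 mm by 190 mm) begins 51 mm behind the grasp point.
Start: joints at [-69.551, 18.392, -4.016, 83.108, 1.295, 78.541, -3.26], TCP at [0.219, 0.612, 0.223] pointing down, gripper open.
Joint ranges: [-163.93, 163.93], [-17.29, 119.83], [-79.2, 71.16], [3.27, 140.29], [-89.18, 269.18], [5.43, 117.66], [-154.24, 154.24]. Speed limits (degrees/s): [147.25, 147.25, 180, 180, 180, 180, 180].

## Interface

Orientations are given as [roll, pitch, yaw] about the fixed x, y, z axes, in that order (R = Rz(yaw) Ry(pitch) Rx(roll)).
In Python, from cell import env gives the robot as it stands. The module is installed in compiled form; this text tells all that it offers.
- The arm moves only by the tool send_rows, never from a script. Its argument "steps" is a list of rows, each a list of 3 entries, a list of its own where there are three numbers: the shift along the tool's x, y, z in m, then the turn, a rotation vector about the tool's x, y, z in rad, then the finger opening in m, from 0 to 0.087. A call has exactly 5 rows; each row is the pose to reach, as a shift and turn from the pose commanded when the call began, along the tool's axes at that moment; what a row does not reach only later rows make up. A row lasts 1/12 s, in which the tool goes at most 41.7 mm and 7.16 degrees, less where a joint would pass 70% of its speed; a pose out of reach is approached as far as the arm can. A call with a gripper value outside its range is refused whole. The fingers move at their own pace and stop on an object; "grip_force" is the grip in N (left out, the last holds). Time passes only in rows, so rows that repeat a pose let the fingers close, or fill a call up. It gives the time, the measured TCP pose, the force and the opening at its end, in the units of the state.
- env.get_obs(): the state, without advancing time (a new reading comes with each control period).
- env.read_camera(name): name is "scene" or "top" or "wrist"; returns a dict with "pixels" (480x640x3 uint8, red, green, blue), "fx", "fy", "cx", "cy" (pixels), "position" and "rotation" of the camera in the world. Camera axes: x right, y up, looking along -z (the intrinsics and any distortion apply to the point x, -y, -z); pixel columns grow to the right and rows downward; lengths in m; the calibration is good to about 2 mm. A picture is of the moment at which its call begins. There is no depth.
- env.sign_off(): hands the job in, once; it reports no verdict.
The state is a dict: "time_s": time; "qpos": joint angles; "joint_velocities": joint speeds; "effort": joint torques, N m; "tool_pos": TCP position; "tool_rot": TCP orientation; "force": force on the tool from outside, world axes, zero at the start; "wrist_torque": the same for the moment, N m; "grip_width": finger opening in m.
Only numpy, scipy, OpenCV 4.12 (cv2) and the standard library are available. Lean on these libraries where they do the work, as an engineer would, in place of code of your own. Each camera call takes 0.05 s, during which the arm holds its last target.

## Task

Set the empty bowl on the scale's steel plate, slide it gently away from the green key until the blue sprung bumper is pushed fully in against its stop, and let go. With nothing but the bowl on the plate, feel gently for the green tare key, push it right down and keep it down for about a second. Then lay the ginger bar flat in the bowl without dropping it in, leaving the bowl against the pressed bumper and the hearts and jar where they are.

Things in the scene. Friction and masses are not known exactly. Their poses are not given: they have to be found in the camera images.
- scale: Grey portion scale, fixed, 280 x 190 mm. Origin on the table; +x from its black front panel (near the robot; x -147 to -63 mm, top 40 mm high) over the steel plate to the blue bumper; z up. The stop behind the bumper is clamped by hand: the untouched bumper face lies somewhere between x = 86 and 106, not measured. Delicate: neither robot nor bowl may press plate, bumper or key with over 15 N.
- plate_mid (a point): Centre of the unloaded weighing plate's top face: scale frame x = 37.5, y = 0, 52 mm above the table; axes as the scale's. The plate runs from scale x = -55 to 130 mm, is 176 mm wide and sinks up to 5 mm on a spring (from about 2.3 N, 1.5 N per mm).
- key_spot (a point): Point on the front panel, 40 mm above the table, at scale x = -112, y = 0, straight below the centre of the tare key. The round green key, 30 mm across in a 42 mm grey collar, has a height-adjustable mount: its untouched face stands anywhere from 7 to 15 mm above this point, not measured.
- tare (a joint): Tare key travel in m: 0 untouched, 0.005 fully down (0.003 registers), pressed straight down; springs back. About 1.5 N starts it moving, then 1.1 N per mm, 7 N takes it fully down; then it is solid.
- bumper (a joint): Travel of the blue bumper (90 mm wide, 20 mm high, centred on scale y = 0) along scale +x, in m: 0 untouched, 0.006 fully in against the solid stop (0.0042 is enough). Its weak spring (0.2 to 0.45 N) cannot push the released bowl back. A bowl touching it has its centre 72 mm before its face.
- bowl_mid (a point): Centre of the loose, empty aluminium bowl: straight round wall, 144 mm outside diameter, 38 mm high, 4 mm thick, flat floor 5 mm thick; 0.2 to 0.35 kg. On its axis, 19 mm above its underside. Its x axis points away from its grip tab; z up.
- bowl_tab (a point): Centre of the free part of the bowl's blue upright grip tab, 72 mm from the bowl's axis towards the bowl's -x, 50 mm above its underside. The tab is 10 mm thick radially (bowl x), 34 mm wide (bowl y), and stands from the 38 mm high rim up to 62 mm. Axes as the bowl's.
- bar_mid (a point): Centre of the loose oblong brown ginger bar (hard biscuit), 56 (x) x 32 (y) x 16 mm (z), about 60 g, lying flat on a white board 130 x 110 mm and 10 mm thick (so this point starts 18 mm above the table). Gripped across its 32 mm width.
- heart1: Bystander: dark heart-shaped biscuit, about 45 mm, 14 mm thick, loose on the table; origin on its underside.
- heart2: Bystander: brown heart-shaped biscuit, about 45 mm, 14 mm thick, loose on the table; origin on its underside.
- jar: Bystander: amber jar with blue lid, 56 mm diameter, 75 mm high, loose on the table; origin on its underside.
There are look-alikes about, which are no part of the job. There is more than one size of the part that bears bowl_mid; the job needs the middle-sized.

How it is judged:
By the outcome, as a careful person would: the job done as asked, in the order asked, and still so for the second after the job is handed in, with the robot touching nothing.
It also fails if it takes over 72 s, if anything falls off the work surface, if the arm or the gripper's body presses on something with over 40 N, if the wrist force passes 120 N, or if a joint passes its speed limit or range.

## Working session

There is one attempt and no reset: what is moved stays moved. The work goes in short steps, Python scripts to look and compute and a tool call to move; the robot and the scene stay as the last step left them, time stands still between calls to the robot, and variables do not carry over. Pictures are saved under pics/ and viewed, and the job is handed in when it is done.

Besides the shell and the picture viewer there is one more tool, called after "Request:" as name(argument=value, ...) on one line, values as JSON. send_rows: Moves the arm, as the interface text tells. Its arguments: {"type":"object","properties":{"steps":{"type":"array"},"grip_force":{"type":"number"}},"required":["steps"]}

```bash
mkdir -p pics; ls; python3 - <<'E'
from cell import env
import cv2
print(env.get_obs()); print(env.tcp_to_grasp)
for n in ["scene","top","wrist"]:
    c=env.read_camera(n); cv2.imwrite(f"pics/{n}0.png",c["pixels"][:,:,::-1])
    print(n,{k:v for k,v in c.items() if k!="pixels"})
E
```

```text
pics
{'time_s': 0.0, 'qpos': array([-69.55180441,  18.43797458,  -4.01437278,  83.17285805,
         1.29455328,  78.54112909,  -3.25958145]), 'joint_velocities': array([-0.03467983,  0.03597589,  0.13130608, -0.06723144, -0.12724296,
       -0.00535774,  0.08777489]), 'effort': array([-1.18628691e-04, -4.91284633e+01, -4.03884770e-01, -3.12529922e+01,
       -6.39070035e-02,  4.36598633e-02,  1.75655318e-04]), 'tool_pos': array([0.21835027, 0.61165541, 0.22149156]), 'tool_rot': array([1.79994380e+02, 1.06751113e-01, 7.03607333e+01]), 'force': array([ 0.0633837 , -0.06111267,  0.39595463]), 'wrist_torque': array([-0.02129366, -0.04560979, -0.02129763]), 'grip_width': 0.08703160722606106}
0.0187
scene {'fx': 451.65464613037307, 'fy': 451.65464613037307, 'cx': 320.0394858024467, 'cy': 237.55697249052645, 'position': array([0.84868559, 0.33337655, 0.90283535]), 'rotation': array([ 32.23484226,  -0.26480951, 144.07473046])}
top {'fx': 502.4634909433713, 'fy': 502.4634909433713, 'cx': 324.63228476040314, 'cy': 240.31693852196003, 'position': array([ 0.48961148, -0.07274219,  1.21829677]), 'rotation': array([  3.3031143 ,   0.53188189, -91.23377946])}
wrist {'fx': 406.57392891238953, 'fy': 406.57392891238953, 'cx': 318.4112053759421, 'cy': 236.1193509019433, 'position': array([0.13876694, 0.64065123, 0.38395752]), 'rotation': array([-17.72819612,   0.12578395,  70.30406244])}
```

View pics/scene0.png

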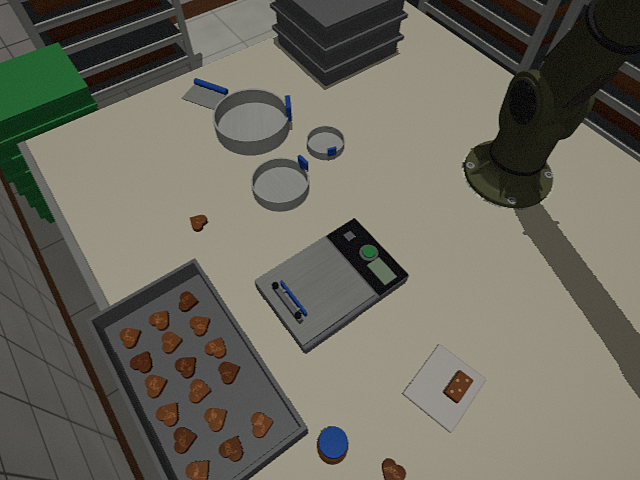

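View pics/top0.png

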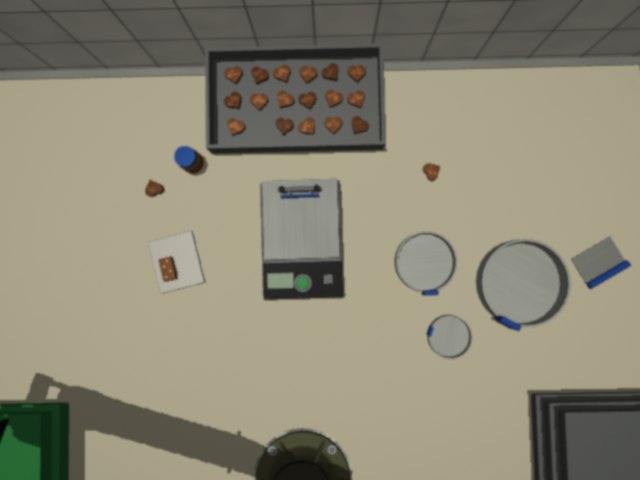

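View pics/wrist0.png

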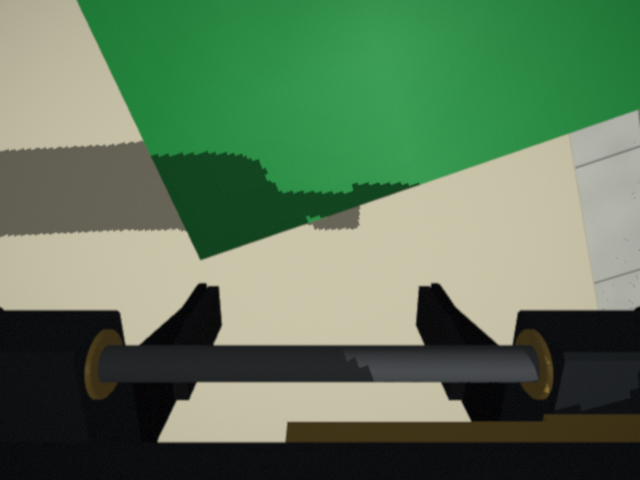

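```bash
cat > h.py <<'E'
import numpy as np, cv2, pickle
from scipy.spatial.transform import Rotation as R
def ray(c,u,v):
    d=np.array([(u-c["cx"])/c["fx"],-(v-c["cy"])/c["fy"],-1.0])
    return R.from_euler("xyz",c["rotation"],degrees=True).apply(d)
def p2w(c,u,v,z):
    d=ray(c,u,v); p=np.array(c["position"]); return p+d*(z-p[2])/d[2]
def w2p(c,P):
    q=R.from_euler("xyz",c["rotation"],degrees=True).inv().apply(np.asarray(P)-c["position"])
    return np.stack([c["cx"]+c["fx"]*q[...,0]/-q[...,2], c["cy"]-c["fy"]*q[...,1]/-q[...,2]],-1)
def crop(c,name,u0,v0,u1,v1,s):
    im=c["pixels"][v0:v1,u0:u1,::-1]; cv2.imwrite(name,cv2.resize(im,None,fx=s,fy=s,interpolation=cv2.INTER_CUBIC))
E
python3 - <<'E'
from h import *; from cell import env
t=env.read_camera("top"); s=env.read_camera("scene")
pickle.dump((t,s),open("c0.pkl","wb"))
crop(t,"pics/t_scale.png",250,170,355,310,4)
crop(t,"pics/t_bowl.png",380,215,480,310,6)
crop(t,"pics/t_bar.png",135,220,215,300,7)
crop(s,"pics/s_scale.png",245,140,415,355,2.7)
E
```

```text
(no output)
```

View pics/t_scale.png

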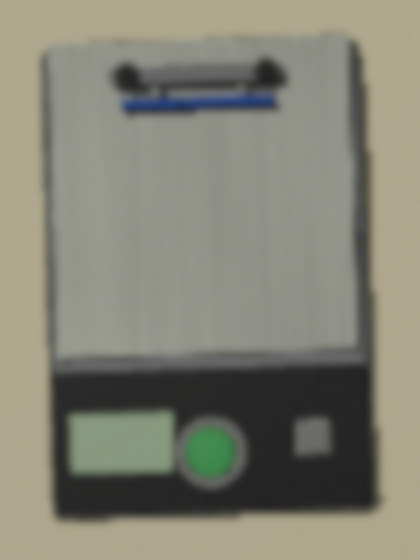

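View pics/t_bowl.png

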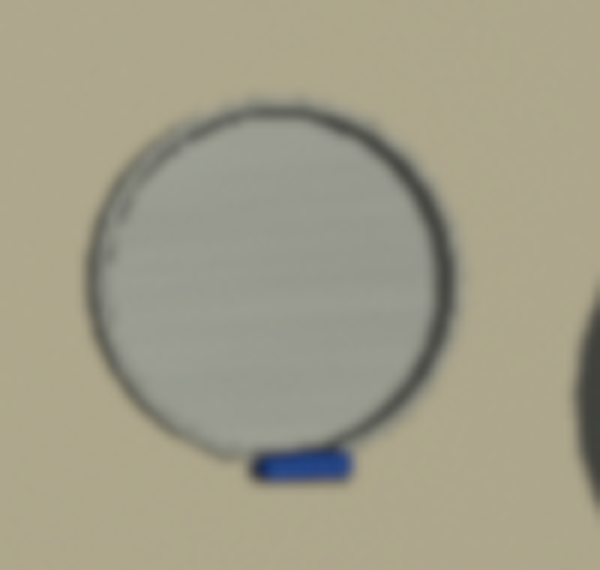

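View pics/t_bar.png

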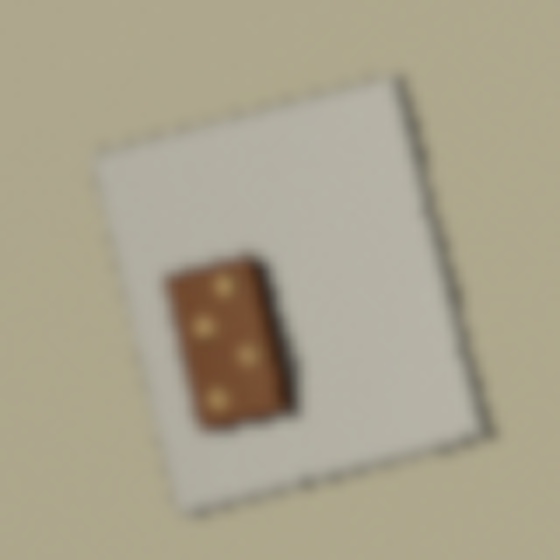

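View pics/s_scale.png

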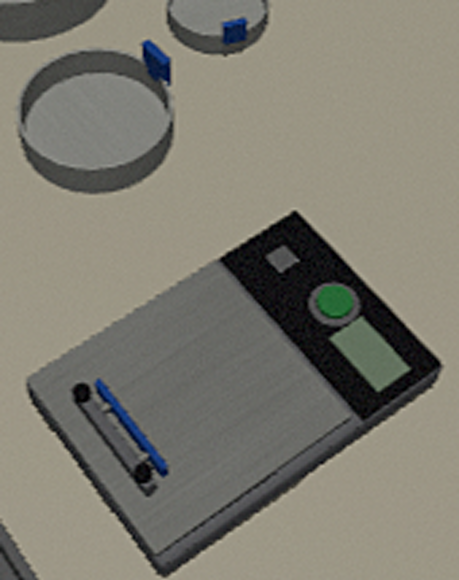

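```bash
cat > fit.py <<'E'
from h import *
from scipy.optimize import least_squares
t,s=pickle.load(open("c0.pkl","rb"))
def T(u,v): return (u/4+250-.375,v/4+170-.375)
def S(u,v): return (u/2.7+245-.3,v/2.7+140-.3)
def fit(obs,x0):
    def f(p):
        r=R.from_euler("z",p[2])
        return np.concatenate([w2p(c,r.apply(P)+[p[0],p[1],0])-px for c,P,px in obs])
    o=least_squares(f,x0,loss="soft_l1"); return o.x,o.fun.reshape(-1,2)
# plate corners: x -55..130, y +-.088, z .052
pl=lambda x,y:(x/1000,y/1000,.052)
ob=[(t,pl(130,88),T(44,50)),(t,pl(130,-88),T(353,40)),(t,pl(-55,-88),T(358,350)),(t,pl(-55,88),T(57,362)),
    (t,(-.112,0,.051),T(211,452)),
    (s,pl(-55,-88),S(220,262)),(s,pl(-55,88),S(355,415)),(s,pl(130,-88),S(28,385)),(s,pl(130,88),S(157,553)),(s,(-.112,0,.051),S(335,300))]
p,r=fit(ob,[.55,0,0]); print("scale",p[:2],np.degrees(p[2])); print(r.round(1))
def onsc(P): 
    q=R.from_euler("z",-p[2]).apply(np.array(P)-[p[0],p[1],0]); return q*1000
# bumper top edge? 
for z in (.062,.072): print("bumper ends z",z,[onsc(p2w(t,*T(*a),z)).round(1) for a in ((122,107),(277,100))],[onsc(p2w(s,*S(*a),z)).round(1) for a in ((100,382),(165,470))])
c1=p2w(t,425.0,262.1,.038); tb=p2w(t,302/6+380,466/6+215,.060)
print("bowl",c1,"tab",tb,np.linalg.norm((tb-c1)[:2]),np.degrees(np.arctan2(*(c1-tb)[[1,0]])))
# scene bowl rim: ellipse extents
print("bowl scene", p2w(s,*S(97,112),.038))
print("tab scene", p2w(s,*S(157,50),.062))
B=lambda u,v:(u/7+135-.43,v/7+220-.43)
cs=[p2w(t,*B(*a),.026) for a in ((165,276),(250,256),(285,412),(205,432))]
m=sum(cs)/4; print("bar",m,[np.linalg.norm(cs[i]-cs[(i+1)%4]).round(4) for i in range(4)], np.degrees(np.arctan2(*(cs[1]-cs[2]+cs[0]-cs[3])[[1,0]])))
jar=p2w(t,186,157,.075);print("jar",jar)
E
python3 fit.py
```

```text
scale [ 0.57171893 -0.00771572] 0.632150884604269
[[ 0.8 -1.6]
 [-1.4 -1.6]
 [ 0.1 -0.1]
 [-0.4 -0.7]
 [-0.3  0.2]
 [-0.8 -1.3]
 [ 0.4 -0.2]
 [-0.  -2.8]
 [ 0.8  0.4]
 [ 1.5 -0.9]]
bumper ends z 0.062 [array([89.7, 44.3, 62. ]), array([ 90.7, -45.7,  62. ])] [array([ 89.4, -46.8,  62. ]), array([91.3, 41.6, 62. ])]
bumper ends z 0.072 [array([88.2, 43.3, 72. ]), array([ 89.2, -45.8,  72. ])] [array([ 91.7, -42.2,  72. ]), array([93.6, 45.1, 72. ])]
bowl [ 0.50165837 -0.29724982  0.038     ] tab [ 0.43123614 -0.30294826  0.06      ] 0.07065240520787103 4.626194782091673
bowl scene [ 0.50798568 -0.29500811  0.038     ]
tab scene [ 0.43278443 -0.30651646  0.062     ]
bar [0.49938701 0.31304411 0.026     ] [np.float64(0.0296), np.float64(0.0544), np.float64(0.0279), np.float64(0.0548)] 13.32020888172568
jar [0.75538054 0.25209978 0.075     ]
```

```bash
cat > mv.py <<'E'
import sys
from h import *; from cell import env
# python3 mv.py x y z yaw : shift & turn in the tool frame from measured pose to target
o=env.get_obs(); r=R.from_euler("xyz",o["tool_rot"],degrees=True)
print("t",round(o["time_s"],2),"pos",o["tool_pos"].round(4),"rot",o["tool_rot"].round(2),"F",o["force"].round(2),"w",round(o["grip_width"],4),"q7",o["qpos"][6].round(1))
if len(sys.argv)>4:
    x,y,z,w=map(float,sys.argv[1:5])
    rt=R.from_euler("xyz",[180,0,w],degrees=True)
    print("shift",r.inv().apply(np.array([x,y,z])-o["tool_pos"]).round(4),"turn",(r.inv()*rt).as_rotvec().round(4))
E
python3 mv.py .50 .22 .26 40
```

```text
t 0.25 pos [0.2184 0.6119 0.2221] rot [1.800e+02 5.000e-02 7.036e+01] F [0.15 0.17 1.24] w 0.0872 q7 -3.3
shift [-0.2745  0.3969 -0.0377] turn [3.000e-04 8.000e-04 5.299e-01]
```

Request:
send_rows(steps=[[[-0.023, 0.033, -0.004], [0, 0, 0.05], 0.087], [[-0.046, 0.066, -0.008], [0, 0, 0.1], 0.087], [[-0.069, 0.099, -0.012], [0, 0, 0.15], 0.087], [[-0.092, 0.132, -0.016], [0, 0, 0.2], 0.087], [[-0.115, 0.165, -0.02], [0, 0, 0.25], 0.087]])

```text
time_s: 0.67
tool_pos: [0.3361, 0.4467, 0.2427]
tool_rot: [-180.0, -0.0, 55.9]
force: [1.0, 0.2, 0.4]
grip_width: 0.0871
```

```bash
python3 mv.py .50 .18 .26 20
```

```text
t 0.67 pos [0.3361 0.4467 0.2427] rot [-1.800e+02 -1.000e-02  5.591e+01] F [0.99 0.22 0.38] w 0.0871 q7 0.5
shift [-0.1289  0.2852 -0.0173] turn [-1.000e-04 -2.000e-04  6.267e-01]
```

Request:
send_rows(steps=[[[-0.017, 0.037, -0.002], [0, 0, 0.09], 0.087], [[-0.034, 0.074, -0.005], [0, 0, 0.18], 0.087], [[-0.051, 0.111, -0.007], [0, 0, 0.27], 0.087], [[-0.068, 0.148, -0.01], [0, 0, 0.36], 0.087], [[-0.085, 0.185, -0.012], [0, 0, 0.45], 0.087]])

```text
time_s: 1.08
tool_pos: [0.4419, 0.2727, 0.255]
tool_rot: [-180.0, -0.0, 30.0]
force: [1.1, -0.1, -0.2]
grip_width: 0.0868
```

```bash
python3 mv.py .47 -.30 .22 6
```

```text
t 1.08 pos [0.4419 0.2727 0.255 ] rot [-1.7998e+02 -5.0000e-02  3.0000e+01] F [ 1.07 -0.08 -0.23] w 0.0868 q7 -4.3
shift [-0.2621  0.51    0.0346] turn [-0.0006 -0.0007  0.4189]
```

Request:
send_rows(steps=[[[-0.017, 0.035, 0.002], [0, 0, 0.08], 0.087], [[-0.034, 0.07, 0.005], [0, 0, 0.16], 0.087], [[-0.052, 0.105, 0.007], [0, 0, 0.24], 0.087], [[-0.07, 0.14, 0.01], [0, 0, 0.32], 0.087], [[-0.087, 0.17, 0.012], [0, 0, 0.42], 0.087]])

```text
time_s: 1.5
tool_pos: [0.4516, 0.081, 0.2424]
tool_rot: [-180.0, -0.0, 5.9]
force: [-0.2, -0.3, -0.2]
grip_width: 0.0868
```

```bash
python3 mv.py .45 -.22 .22 6
```

```text
t 1.5 pos [0.4516 0.081  0.2424] rot [-1.80e+02 -2.00e-02  5.87e+00] F [-0.2 -0.3 -0.2] w 0.0868 q7 -10.1
shift [-0.0324  0.2993  0.0224] turn [-0.     -0.0003 -0.0022]
```

Request:
send_rows(steps=[[[-0.004, 0.04, 0.003], [0, 0, 0], 0.087], [[-0.009, 0.08, 0.006], [0, 0, 0], 0.087], [[-0.013, 0.12, 0.009], [0, 0, 0], 0.087], [[-0.018, 0.16, 0.012], [0, 0, 0], 0.087], [[-0.022, 0.2, 0.015], [0, 0, 0], 0.087]])

```text
time_s: 1.92
tool_pos: [0.4508, -0.1193, 0.2277]
tool_rot: [-180.0, -0.1, 6.2]
force: [-0.1, 0.4, 1.6]
grip_width: 0.0873
```

Request:
send_rows(steps=[[[-0.003, 0.03, 0.003], [0, 0, 0], 0.087], [[-0.006, 0.06, 0.005], [0, 0, 0], 0.087], [[-0.01, 0.1, 0.008], [0, 0, 0], 0.087], [[-0.01, 0.1, 0.008], [0, 0, 0], 0.087], [[-0.01, 0.1, 0.008], [0, 0, 0], 0.087]])

```text
time_s: 2.33
tool_pos: [0.4513, -0.2203, 0.2195]
tool_rot: [180.0, 0.0, 5.9]
force: [-0.6, 0.6, 0.7]
grip_width: 0.0875
```

```bash
python3 mv.py; python3 - <<'E'
from h import *; from cell import env
c=env.read_camera("wrist"); pickle.dump(c,open("w1.pkl","wb"))
cv2.imwrite("pics/w1.png",c["pixels"][:,:,::-1]); print(w2p(c,[.4315,-.303,.062]))
E
```

```text
t 2.33 pos [ 0.4513 -0.2203  0.2195] rot [1.7996e+02 3.0000e-02 5.8700e+00] F [-0.6   0.6   0.66] w 0.0875 q7 28.6
[286.83316314 304.19412238]
```

View pics/w1.png

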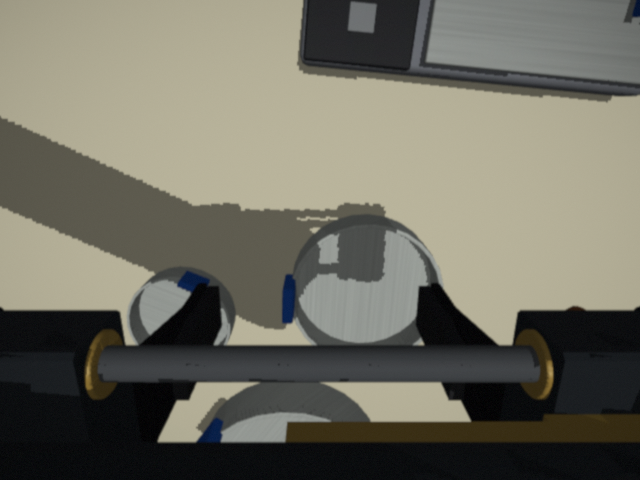

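```bash
python3 - <<'E'
from h import *
c=pickle.load(open("w1.pkl","rb")); crop(c,"pics/w1c.png",265,200,455,350,4); print(c["position"],c["rotation"])
E
```

```text
[ 0.44225666 -0.13620881  0.38184071] [-1.77610679e+01  4.91924333e-03  5.81179028e+00]
```

View pics/w1c.png

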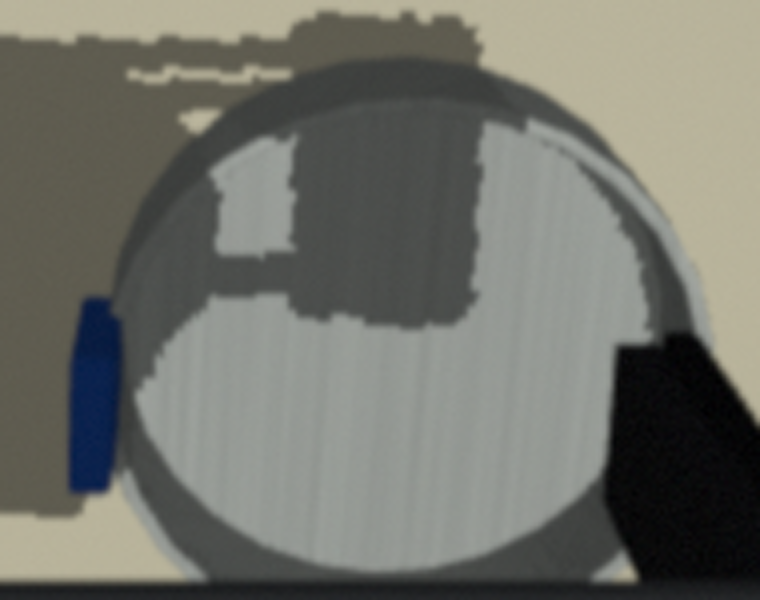

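```bash
python3 - <<'E'
from h import *
c=pickle.load(open("w1.pkl","rb")); q=lambda u,v:p2w(c,u/4+265-.4,v/4+200-.4,.062)
L=[q(*a) for a in ((77,357),(122,357),(110,492),(70,492))]
for l in L: print(l.round(4))
m=sum(L)/4; d=(L[0]+L[1]-L[2]-L[3])/2; print(m,np.linalg.norm(d),"yaw",np.degrees(np.arctan2(-d[0],d[1])))
E
python3 mv.py .4315 -.303 .10 4
```

```text
[ 0.4278 -0.2886  0.062 ]
[ 0.4374 -0.2876  0.062 ]
[ 0.4376 -0.3206  0.062 ]
[ 0.4287 -0.3215  0.062 ]
[ 0.43288349 -0.30458305  0.062     ] 0.0328975151886329 yaw 0.8996890736179858
t 2.38 pos [ 0.4519 -0.2182  0.2194] rot [-1.7998e+02  2.0000e-02  6.0700e+00] F [0.1  0.44 0.42] w 0.087 q7 28.6
shift [-0.0292  0.0822  0.1194] turn [-0.0004  0.0003  0.0361]
```

```bash
python3 mv.py .4325 -.304 .10 4
```

```text
t 2.38 pos [ 0.4519 -0.2182  0.2194] rot [-1.7998e+02  2.0000e-02  6.0700e+00] F [0.1  0.44 0.42] w 0.087 q7 28.6
shift [-0.0283  0.0833  0.1194] turn [-0.0004  0.0003  0.0361]
```

Request:
send_rows(steps=[[[-0.007, 0.021, 0.025], [0, 0, 0.01], 0.05], [[-0.014, 0.042, 0.05], [0, 0, 0.02], 0.05], [[-0.021, 0.063, 0.08], [0, 0, 0.03], 0.05], [[-0.028, 0.083, 0.105], [0, 0, 0.036], 0.05], [[-0.028, 0.083, 0.119], [0, 0, 0.036], 0.05]])

```text
time_s: 2.8
tool_pos: [0.4309, -0.3051, 0.098]
tool_rot: [180.0, 0.2, 4.0]
force: [-0.3, -0.1, -0.4]
grip_width: 0.0614
```

```bash
python3 - <<'E'
from h import *; from cell import env
c=env.read_camera("wrist"); cv2.imwrite("pics/w2.png",c["pixels"][:,:,::-1])
s=env.read_camera("scene"); crop(s,"pics/s2.png",230,120,390,240,5)
E
python3 mv.py .4325 -.304 .034 4
```

```text
t 2.9 pos [ 0.4317 -0.3013  0.0979] rot [-179.84    0.29    4.15] F [ 0.34 -0.76  0.7 ] w 0.0548 q7 46.0
shift [0.0009 0.0029 0.0639] turn [-0.0028  0.0051  0.0025]
```

View pics/w2.png

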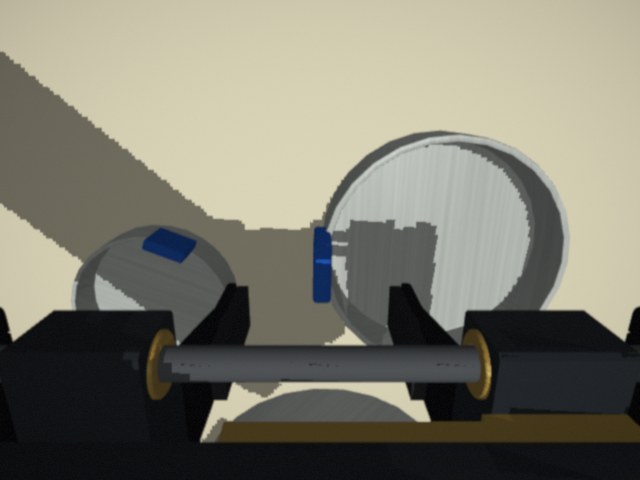

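View pics/s2.png

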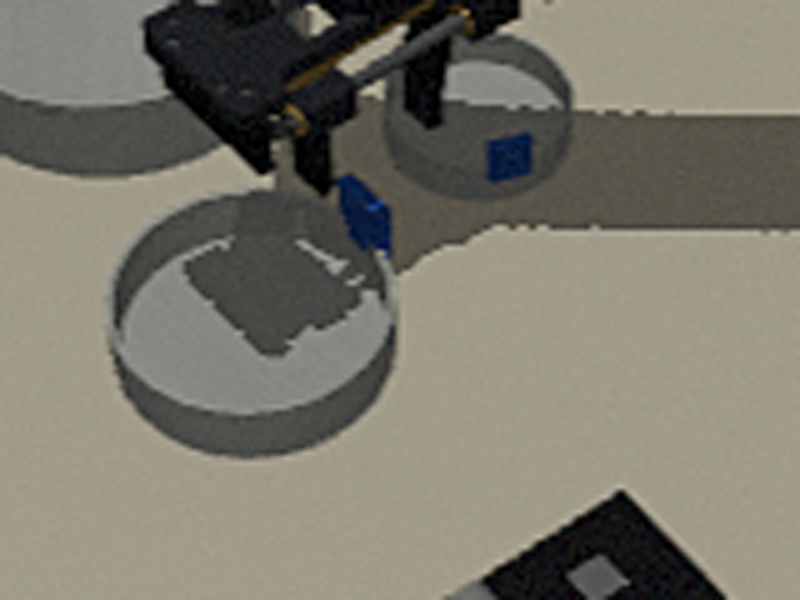

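Request:
send_rows(steps=[[[0.001, 0.003, 0.02], [0, 0.003, 0], 0.05], [[0.002, 0.003, 0.04], [0, 0.004, 0], 0.05], [[0.002, 0.003, 0.055], [0, 0.004, 0], 0.05], [[0.002, 0.003, 0.062], [0, 0.004, 0], 0.05], [[0.002, 0.003, 0.062], [0, 0.004, 0], 0.05]])

```text
time_s: 3.32
tool_pos: [0.4361, -0.3041, 0.038]
tool_rot: [-179.9, -0.2, 4.3]
force: [-0.7, 0.3, 0.8]
grip_width: 0.0502
```

```bash
python3 - <<'E'
from h import *; from cell import env
s=env.read_camera("scene"); crop(s,"pics/s3.png",230,120,390,240,5)
E
python3 mv.py .4325 -.304 .034 4
```

```text
t 3.37 pos [ 0.4365 -0.3049  0.039 ] rot [-179.95   -0.25    4.25] F [1.07 0.31 0.56] w 0.0499 q7 50.9
shift [-0.0039 -0.0012  0.005 ] turn [-0.0008 -0.0044  0.0044]
```

View pics/s3.png

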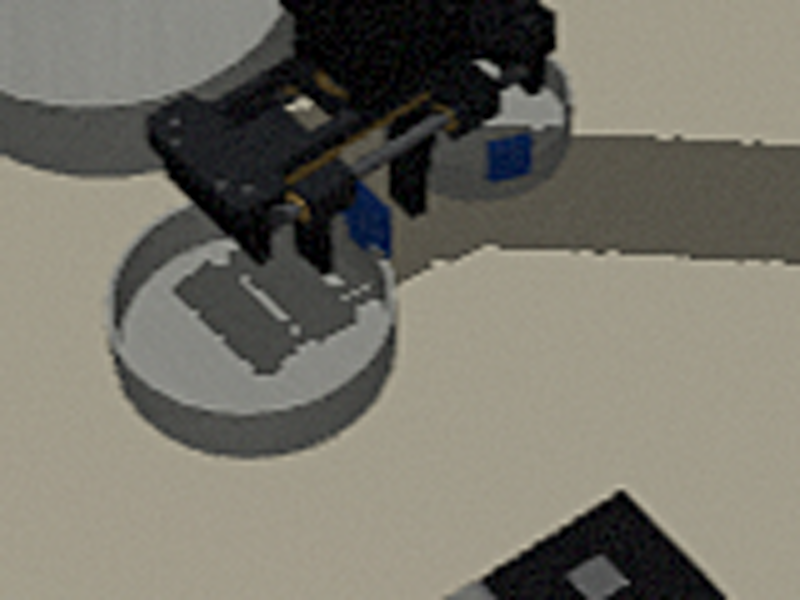

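Request:
send_rows(grip_force=35, steps=[[[-0.001, 0, 0.003], [0, -0.003, 0], 0.05], [[-0.002, 0, 0.004], [0, -0.004, 0], 0.03], [[-0.002, 0, 0.004], [0, -0.004, 0], 0.01], [[-0.002, 0, 0.004], [0, -0.004, 0], 0.0], [[-0.002, 0, 0.004], [0, -0.004, 0], 0.0]])

```text
time_s: 3.78
tool_pos: [0.4339, -0.3064, 0.035]
tool_rot: [180.0, -0.0, 4.1]
force: [-0.1, -0.3, -0.1]
grip_width: 0.0314
```

Request:
send_rows(steps=[[[0, 0, 0], [0, 0, 0], 0.0], [[0, 0, 0], [0, 0, 0], 0.0], [[0, 0, 0], [0, 0, 0], 0.0], [[0, 0, 0], [0, 0, 0], 0.0], [[0, 0, -0.003], [0, 0, 0], 0.0]])

```text
time_s: 4.2
tool_pos: [0.433, -0.3061, 0.0371]
tool_rot: [-180.0, 0.1, 4.1]
force: [-0.8, 0.5, -2.0]
grip_width: 0.0097
```

```bash
python3 mv.py
```

```text
t 4.2 pos [ 0.433  -0.3061  0.0371] rot [-1.7997e+02  7.0000e-02  4.1200e+00] F [-0.84  0.49 -2.05] w 0.0097 q7 50.9
```

Request:
send_rows(steps=[[[0, 0, -0.01], [0, 0, 0], 0.0], [[0, 0, -0.03], [0, 0, 0], 0.0], [[0, 0, -0.06], [0, 0, 0], 0.0], [[0, 0, -0.09], [0, 0, 0], 0.0], [[0, 0, -0.11], [0, 0, 0], 0.0]])

```text
time_s: 4.62
tool_pos: [0.4339, -0.3072, 0.1505]
tool_rot: [179.9, -0.1, 4.1]
force: [1.2, -0.3, -1.4]
grip_width: 0.0097
```

Request:
send_rows(steps=[[[0, 0, 0], [0, 0, 0], 0.0], [[0, 0, 0], [0, 0, 0], 0.0], [[0, 0, 0], [0, 0, 0], 0.0], [[0, 0, 0], [0, 0, 0], 0.0], [[0, 0, 0], [0, 0, 0], 0.0]])

```text
time_s: 5.03
tool_pos: [0.4326, -0.3058, 0.1462]
tool_rot: [-179.9, 0.1, 4.1]
force: [-0.9, -1.3, -2.4]
grip_width: 0.0095
```

```bash
python3 - <<'E'
from h import *; from cell import env
s=env.read_camera("scene"); crop(s,"pics/s4.png",230,60,430,210,4)
print(env.get_obs()["wrist_torque"])
E
python3 mv.py .506 -.0085 .145 .6
```

```text
[-0.11495374  0.1912415   0.0590342 ]
t 5.08 pos [ 0.4327 -0.3059  0.1463] rot [-1.7996e+02  1.3000e-01  4.1200e+00] F [ 0.    0.41 -2.11] w 0.01 q7 43.8
shift [ 0.0944 -0.2914  0.0013] turn [-0.0007  0.0023  0.0614]
```

View pics/s4.png

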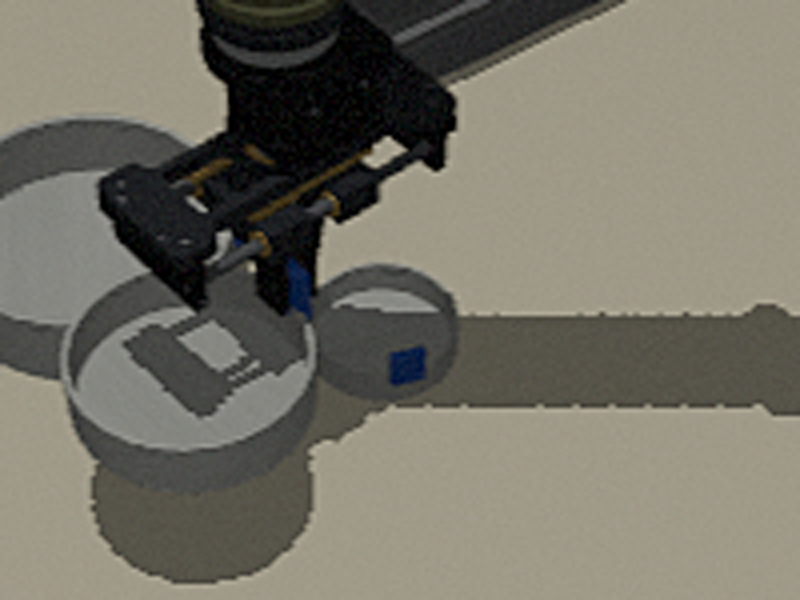

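Request:
send_rows(steps=[[[0.006, -0.018, 0], [0, 0, 0.006], 0.0], [[0.015, -0.045, 0], [0, 0, 0.012], 0.0], [[0.026, -0.08, 0], [0, 0, 0.02], 0.0], [[0.038, -0.116, 0], [0, 0, 0.03], 0.0], [[0.049, -0.15, 0], [0, 0, 0.035], 0.0]])

```text
time_s: 5.5
tool_pos: [0.4714, -0.1514, 0.147]
tool_rot: [-180.0, 0.0, 2.1]
force: [1.5, 0.4, -2.9]
grip_width: 0.0098
```

```bash
python3 mv.py .506 -.0085 .145 .6
```

```text
t 5.5 pos [ 0.4714 -0.1514  0.147 ] rot [-1.7997e+02  5.0000e-02  2.0500e+00] F [ 1.47  0.43 -2.92] w 0.0098 q7 18.8
shift [ 0.0397 -0.1416  0.002 ] turn [-0.0004  0.0008  0.0253]
```

Request:
send_rows(steps=[[[0.01, -0.036, 0], [0, 0, 0.006], 0.0], [[0.02, -0.072, 0], [0, 0, 0.012], 0.0], [[0.03, -0.105, 0], [0, 0, 0.02], 0.0], [[0.037, -0.13, 0], [0, 0, 0.025], 0.0], [[0.04, -0.1416, 0], [0, 0, 0.025], 0.0]])

```text
time_s: 5.92
tool_pos: [0.5065, -0.0055, 0.1467]
tool_rot: [-179.9, 0.1, 1.0]
force: [0.1, 0.9, -1.8]
grip_width: 0.0096
```

Request:
send_rows(steps=[[[0, 0, 0.01], [0, 0, 0], 0.0], [[0, 0, 0.02], [0, 0, 0], 0.0], [[0, 0, 0.03], [0, 0, 0], 0.0], [[0, 0, 0.035], [0, 0, 0], 0.0], [[0, 0, 0.035], [0, 0, 0], 0.0]])

```text
time_s: 6.33
tool_pos: [0.5046, -0.0122, 0.1105]
tool_rot: [179.9, 0.2, 0.5]
force: [0.2, 0.1, -1.5]
grip_width: 0.01
```

```bash
python3 - <<'E'
from h import *; from cell import env
s=env.read_camera("scene"); crop(s,"pics/s5.png",230,160,430,360,3)
t=env.read_camera("top"); crop(t,"pics/t5.png",240,160,370,320,4); pickle.dump((t,s),open("c5.pkl","wb"))
print(env.get_obs()["force"])
E
python3 mv.py .506 -.0085 .09 .6
```

```text
[ 0.42086784 -0.56443245 -1.83799639]
t 6.43 pos [ 0.506  -0.0115  0.1122] rot [1.7998e+02 4.0000e-02 5.7000e-01] F [ 0.42 -0.56 -1.84] w 0.0098 q7 3.0
shift [ 0.     -0.003   0.0222] turn [ 0.0004  0.0007 -0.0006]
```

View pics/s5.png

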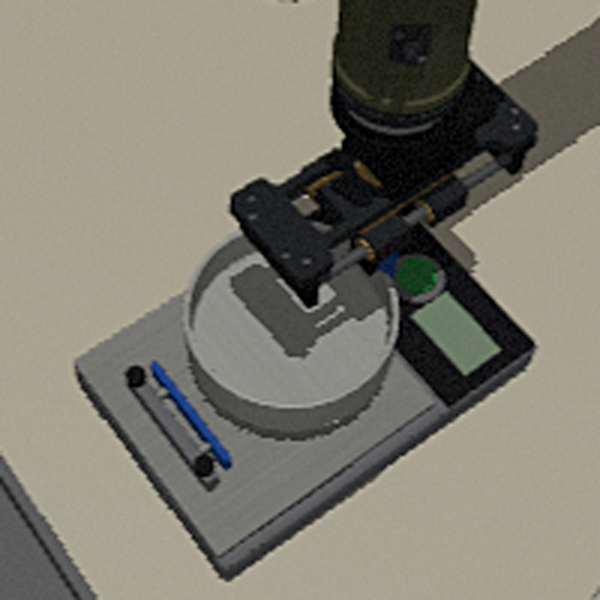

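View pics/t5.png

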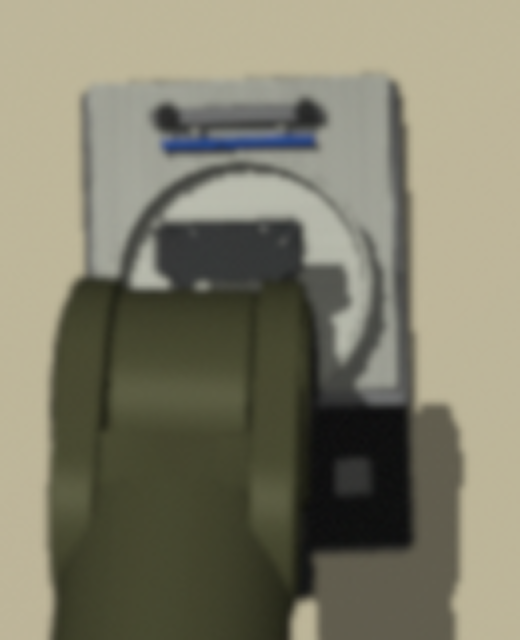

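```bash
python3 - <<'E'
from h import *
t,s=pickle.load(open("c5.pkl","rb"))
p=[.57172,-.00772,np.radians(.63)]
on=lambda P:(R.from_euler("z",-p[2]).apply(np.array(P)-[p[0],p[1],0])*1000).round(1)
g=lambda u,v,z:on(p2w(t,u/4+240-.4,v/4+160-.4,z))
z=.112-.0345+.038
for n,a in dict(top=(243,164),left=(123,260),right=(384,300),l2=(145,210),r2=(345,215)).items(): print(n,g(*a,z))
P=np.array([g(*a,z)[:2] for a in ((243,164),(145,210),(345,215),(384,300),(123,260))])
from scipy.optimize import least_squares
print(least_squares(lambda c:np.hypot(*(P-c).T)-72,[0,0]).x)
print("bumper",g(162,150,.062),g(316,144,.062))
E
```

```text
top [ 70.8  -5.2 115.5]
left [ 19.8  62.5 115.5]
right [ -7.1 -80.5 115.5]
l2 [ 47.1  49.7 115.5]
r2 [ 40.6 -60.6 115.5]
[-1.86039907 -5.66467258]
bumper [88.  44.4 62. ] [ 88.4 -45.   62. ]
```

Request:
send_rows(steps=[[[0.001, -0.001, 0.004], [0, 0, 0], 0.0], [[0.002, -0.002, 0.009], [0, 0, 0], 0.0], [[0.003, -0.003, 0.014], [0, 0, 0], 0.0], [[0.004, -0.004, 0.018], [0, 0, 0], 0.0], [[0.004, -0.004, 0.02], [0, 0, 0], 0.0]])

```text
time_s: 6.85
tool_pos: [0.5102, -0.0057, 0.0918]
tool_rot: [180.0, 0.0, 0.7]
force: [0.2, 1.1, -1.6]
grip_width: 0.0097
```

Request:
send_rows(steps=[[[0, 0, 0], [0, 0, 0], 0.0], [[0, 0, 0], [0, 0, 0], 0.0], [[0, 0, 0.001], [0, 0, 0], 0.0], [[0, 0, 0.0015], [0, 0, 0], 0.0], [[0, 0, 0.002], [0, 0, 0], 0.0]])

```text
time_s: 7.27
tool_pos: [0.5105, -0.0062, 0.0907]
tool_rot: [-180.0, -0.0, 0.7]
force: [-0.3, -0.4, -2.3]
grip_width: 0.0098
```

```bash
python3 - <<'E'
from cell import env
import numpy as np
o=[env.get_obs()]
for i in range(4): env.read_camera("wrist"); o.append(env.get_obs())
for a in o: print(a["tool_pos"].round(4),a["force"].round(2),a["wrist_torque"].round(3))
E
```

```text
[ 0.5105 -0.0062  0.0907] [-0.26 -0.35 -2.27] [-0.078  0.202 -0.002]
[ 0.5104 -0.0062  0.0906] [ 0.43  0.17 -1.8 ] [-0.12   0.113  0.005]
[ 0.5103 -0.0062  0.0906] [ 0.33  0.39 -1.79] [-0.095  0.185 -0.027]
[ 0.5104 -0.0062  0.0906] [-0.34  0.71 -2.19] [-0.096  0.233 -0.043]
[ 0.5104 -0.0062  0.0906] [ 0.26 -0.47 -1.64] [-0.13   0.207  0.001]
```

Request:
send_rows(steps=[[[0, 0, 0.001], [0, 0, 0], 0.0], [[0, 0, 0.002], [0, 0, 0], 0.0], [[0, 0, 0.003], [0, 0, 0], 0.0], [[0, 0, 0.003], [0, 0, 0], 0.0], [[0, 0, 0.003], [0, 0, 0], 0.0]])

```text
time_s: 7.88
tool_pos: [0.5102, -0.0062, 0.0874]
tool_rot: [180.0, 0.0, 0.7]
force: [-0.6, -0.2, -2.7]
grip_width: 0.0098
```

```bash
cat > f.py <<'E'
from cell import env
import numpy as np
o=[env.get_obs()]
for i in range(3): env.read_camera("wrist"); o.append(env.get_obs())
a=o[-1]; print(round(a["time_s"],2),a["tool_pos"].round(4),a["tool_rot"].round(2),"F",np.mean([x["force"] for x in o],0).round(2),"T",np.mean([x["wrist_torque"] for x in o],0).round(3),round(a["grip_width"],4))
E
python3 f.py
```

```text
8.03 [ 0.5104 -0.0062  0.0876] [-1.8e+02 -1.0e-02  6.9e-01] F [-0.34  0.18 -1.99] T [-0.102  0.206  0.037] 0.0097
```

Request:
send_rows(steps=[[[0, 0, 0.0005], [0, 0, 0], 0.0], [[0, 0, 0.001], [0, 0, 0], 0.0], [[0, 0, 0.0015], [0, 0, 0], 0.0], [[0, 0, 0.0015], [0, 0, 0], 0.0], [[0, 0, 0.0015], [0, 0, 0], 0.0]])

```text
time_s: 8.45
tool_pos: [0.5104, -0.0061, 0.0861]
tool_rot: [-180.0, -0.0, 0.7]
force: [0.5, 0.2, -2.0]
grip_width: 0.01
```

```bash
python3 f.py
```

```text
8.6 [ 0.5103 -0.0061  0.0861] [-179.99   -0.      0.69] F [ 0.44 -0.03 -1.82] T [-0.096  0.176  0.006] 0.0099
```

Request:
send_rows(steps=[[[0, 0, 0.0005], [0, 0, 0], 0.0], [[0, 0, 0.001], [0, 0, 0], 0.0], [[0, 0, 0.001], [0, 0, 0], 0.0], [[0, 0, 0.001], [0, 0, 0], 0.0], [[0, 0, 0.001], [0, 0, 0], 0.0]])

```text
time_s: 9.02
tool_pos: [0.5104, -0.0061, 0.0851]
tool_rot: [-180.0, -0.0, 0.7]
force: [-0.7, -0.0, -0.9]
grip_width: 0.0099
```

```bash
python3 f.py
```

```text
9.17 [ 0.5104 -0.0062  0.0851] [-1.8e+02 -1.0e-02  6.9e-01] F [-0.11 -0.03 -1.02] T [-0.088  0.113 -0.025] 0.0096
```

Request:
send_rows(steps=[[[0, 0, 0.0005], [0, 0, 0], 0.0], [[0, 0, 0.0007], [0, 0, 0], 0.0], [[0, 0, 0.0007], [0, 0, 0], 0.0], [[0, 0, 0.0007], [0, 0, 0], 0.0], [[0, 0, 0.0007], [0, 0, 0], 0.0]])

```text
time_s: 9.58
tool_pos: [0.5104, -0.0062, 0.0844]
tool_rot: [-180.0, -0.0, 0.7]
force: [0.1, -0.6, 0.1]
grip_width: 0.01
```

```bash
python3 f.py;python3 - <<'E'
from h import *; from cell import env
s=env.read_camera("scene"); crop(s,"pics/s6.png",230,160,430,360,3)
t=env.read_camera("top"); crop(t,"pics/t6.png",240,160,370,320,4); pickle.dump((t,s),open("c6.pkl","wb"))
E
```

```text
9.73 [ 0.5104 -0.0061  0.0844] [-1.8e+02 -1.0e-02  6.9e-01] F [-0.38 -0.53 -0.17] T [-0.075  0.113 -0.008] 0.0094
```

View pics/s6.png

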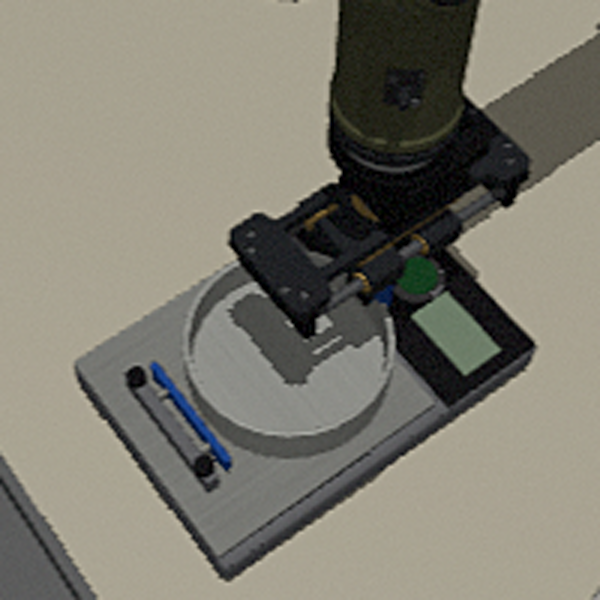

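View pics/t6.png

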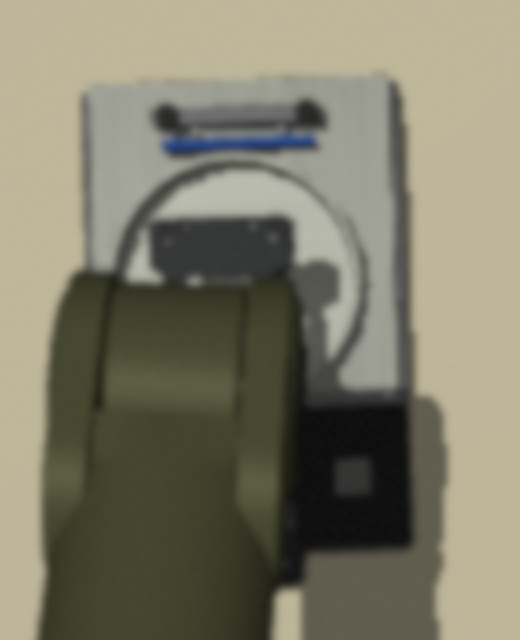

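Request:
send_rows(steps=[[[0.001, 0, 0], [0, 0, 0], 0.0], [[0.002, 0, 0], [0, 0, 0], 0.0], [[0.003, 0, 0], [0, 0, 0], 0.0], [[0.004, 0, 0], [0, 0, 0], 0.0], [[0.005, 0, 0], [0, 0, 0], 0.0]])

```text
time_s: 10.25
tool_pos: [0.5155, -0.0061, 0.0844]
tool_rot: [-180.0, -0.0, 0.7]
force: [-0.3, 0.1, 0.0]
grip_width: 0.0098
```

```bash
python3 f.py
```

```text
10.4 [ 0.5157 -0.0061  0.0844] [ 1.8e+02 -3.0e-02  6.9e-01] F [-0.22  0.08 -0.19] T [-0.066  0.099  0.013] 0.0099
```

Request:
send_rows(steps=[[[0.0005, 0, 0], [0, 0, 0], 0.0], [[0.001, 0, 0], [0, 0, 0], 0.0], [[0.0015, 0, 0], [0, 0, 0], 0.0], [[0.002, 0, 0], [0, 0, 0], 0.0], [[0.0025, 0, 0], [0, 0, 0], 0.0]])

```text
time_s: 10.82
tool_pos: [0.5177, -0.006, 0.0843]
tool_rot: [-180.0, 0.0, 0.7]
force: [-1.3, -0.6, 0.0]
grip_width: 0.0094
```

```bash
python3 f.py
```

```text
10.97 [ 0.5179 -0.0061  0.0844] [-1.8e+02 -1.0e-02  6.9e-01] F [-0.92 -0.02 -0.14] T [-0.056  0.223  0.011] 0.0096
```

Request:
send_rows(steps=[[[0.0005, 0, 0], [0, 0, 0], 0.0], [[0.001, 0, 0], [0, 0, 0], 0.0], [[0.0015, 0, 0], [0, 0, 0], 0.0], [[0.002, 0, 0], [0, 0, 0], 0.0], [[0.002, 0, 0], [0, 0, 0], 0.0]])

```text
time_s: 11.38
tool_pos: [0.5199, -0.006, 0.0844]
tool_rot: [-180.0, -0.0, 0.7]
force: [-1.5, 0.1, -0.1]
grip_width: 0.0099
```

```bash
python3 f.py;python3 - <<'E'
from h import *; from cell import env
s=env.read_camera("scene"); crop(s,"pics/s7.png",255,260,355,360,6)
E
```

```text
11.53 [ 0.52   -0.006   0.0844] [-1.8e+02 -2.0e-02  6.9e-01] F [-1.23  0.06 -0.18] T [-0.069  0.19   0.002] 0.0101
```

View pics/s7.png

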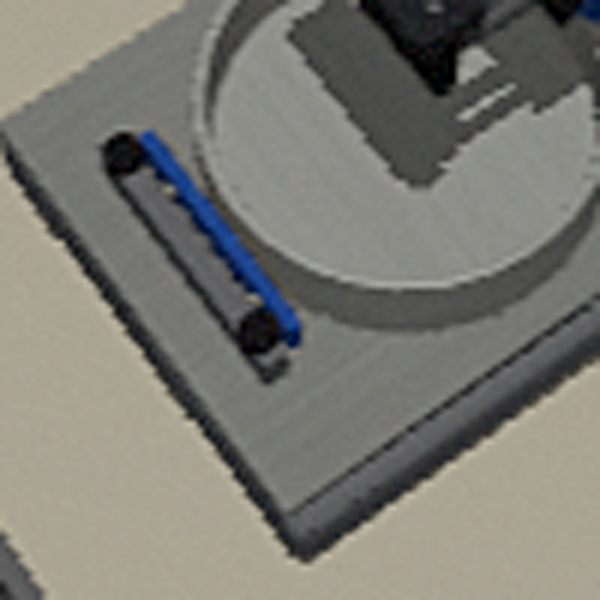

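Request:
send_rows(steps=[[[0.0005, 0, 0], [0, 0, 0], 0.0], [[0.001, 0, 0], [0, 0, 0], 0.0], [[0.0015, 0, 0], [0, 0, 0], 0.0], [[0.002, 0, 0], [0, 0, 0], 0.0], [[0.002, 0, 0], [0, 0, 0], 0.0]])

```text
time_s: 12.0
tool_pos: [0.5219, -0.006, 0.0843]
tool_rot: [180.0, 0.0, 0.7]
force: [-1.2, -0.3, 0.2]
grip_width: 0.0097
```

```bash
python3 f.py
```

```text
12.15 [ 0.5219 -0.006   0.0843] [-1.8e+02 -1.0e-02  6.9e-01] F [-1.27  0.16  0.24] T [-0.064  0.29   0.008] 0.0098
```

Request:
send_rows(steps=[[[0.0005, 0, 0], [0, 0, 0], 0.0], [[0.001, 0, 0], [0, 0, 0], 0.0], [[0.0015, 0, 0], [0, 0, 0], 0.0], [[0.0015, 0, 0], [0, 0, 0], 0.0], [[0.0015, 0, 0], [0, 0, 0], 0.0]])

```text
time_s: 12.57
tool_pos: [0.5224, -0.006, 0.084]
tool_rot: [-180.0, 0.1, 0.7]
force: [-5.4, -0.3, 0.3]
grip_width: 0.0099
```

```bash
python3 f.py;python3 - <<'E'
from h import *; from cell import env
s=env.read_camera("scene"); crop(s,"pics/s8.png",255,260,355,360,6)
E
```

```text
12.72 [ 0.5224 -0.006   0.084 ] [-1.7999e+02  1.2000e-01  6.9000e-01] F [-5.05  0.12  0.63] T [-0.067  1.136  0.006] 0.0099
```

View pics/s8.png

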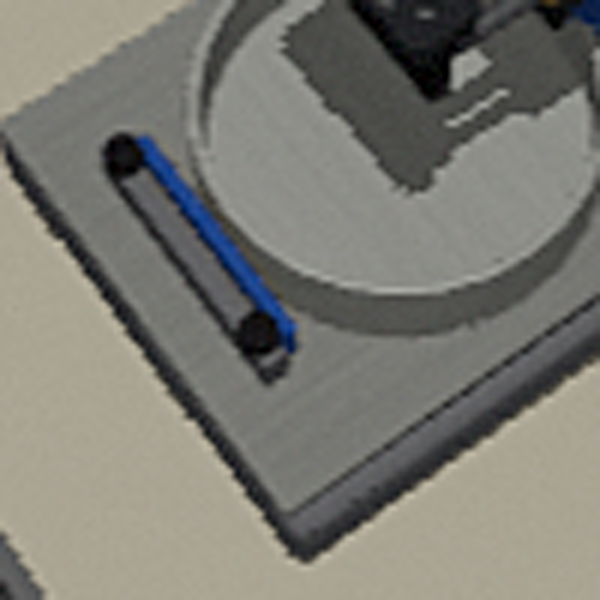

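Request:
send_rows(steps=[[[-0.0003, 0, 0], [0, 0, 0], 0.0], [[-0.0006, 0, 0], [0, 0, 0], 0.0], [[-0.0007, 0, 0], [0, 0, 0], 0.0], [[-0.0007, 0, 0], [0, 0, 0], 0.0], [[-0.0007, 0, 0], [0, 0, 0], 0.0]])

```text
time_s: 13.18
tool_pos: [0.5223, -0.006, 0.0842]
tool_rot: [-180.0, 0.0, 0.7]
force: [-5.1, -0.2, 0.0]
grip_width: 0.0101
```

```bash
python3 f.py
```

```text
13.33 [ 0.5224 -0.006   0.0842] [-1.8e+02  3.0e-02  6.9e-01] F [-5.17  0.12  0.48] T [-0.086  1.166  0.018] 0.0102
```

Request:
send_rows(steps=[[[-0.0003, 0, 0], [0, 0, 0], 0.0], [[-0.0005, 0, 0], [0, 0, 0], 0.0], [[-0.0005, 0, 0], [0, 0, 0], 0.0], [[-0.0005, 0, 0], [0, 0, 0], 0.0], [[-0.0005, 0, 0], [0, 0, 0], 0.0]])

```text
time_s: 13.75
tool_pos: [0.5223, -0.006, 0.0844]
tool_rot: [-180.0, -0.0, 0.7]
force: [-4.7, -0.2, 0.1]
grip_width: 0.0102
```

```bash
python3 f.py
```

```text
13.9 [ 0.5223 -0.006   0.0844] [-1.8e+02 -2.0e-02  6.9e-01] F [-4.17 -0.01  0.07] T [-0.09   0.881 -0.004] 0.0101
```

Request:
send_rows(steps=[[[-0.0003, 0, 0], [0, 0, 0], 0.015], [[-0.0003, 0, 0], [0, 0, 0], 0.025], [[-0.0003, 0, 0], [0, 0, 0], 0.035], [[-0.0003, 0, 0], [0, 0, 0], 0.035], [[-0.0003, 0, 0], [0, 0, 0], 0.035]])

```text
time_s: 14.32
tool_pos: [0.5226, -0.006, 0.0847]
tool_rot: [-180.0, -0.1, 0.7]
force: [-0.1, 0.8, -0.5]
grip_width: 0.0315
```

```bash
python3 f.py;python3 - <<'E'
from h import *; from cell import env
s=env.read_camera("scene"); crop(s,"pics/s9.png",255,210,395,350,5)
E
```

```text
14.47 [ 0.5221 -0.006   0.0845] [-1.7999e+02 -4.0000e-02  6.9000e-01] F [-0.01  0.28 -0.23] T [-0.101  0.023 -0.013] 0.0342
```

View pics/s9.png

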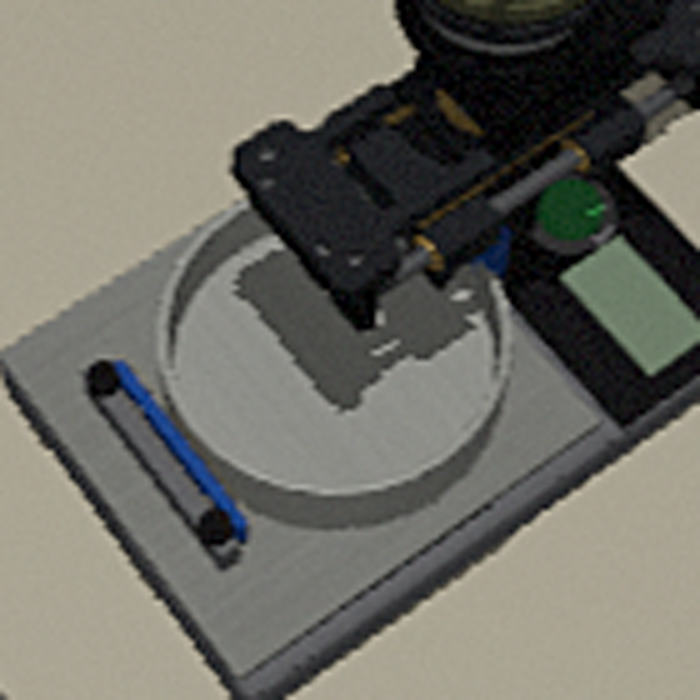

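Request:
send_rows(steps=[[[0, 0, -0.01], [0, 0, 0], 0.035], [[0, 0, -0.03], [0, 0, 0], 0.035], [[0, 0, -0.06], [0, 0, 0], 0.035], [[-0.02, 0, -0.075], [0, 0, -0.1], 0.0], [[-0.04, 0, -0.075], [0, 0, -0.22], 0.0]])

```text
time_s: 14.93
tool_pos: [0.4847, -0.0069, 0.1637]
tool_rot: [179.9, -0.4, 13.5]
force: [0.1, 0.2, -0.2]
grip_width: 0.0282
```

```bash
python3 mv.py .4597 -.0089 .12 90
```

```text
t 14.93 pos [ 0.4847 -0.0069  0.1637] rot [179.92  -0.41  13.51] F [ 0.07  0.25 -0.2 ] w 0.0282 q7 11.0
shift [-0.0251 -0.004   0.0435] turn [ 0.006  -0.0052 -1.335 ]
```

Request:
send_rows(steps=[[[-0.01, 0, 0], [0, 0, -0.12], 0.0], [[-0.02, 0, 0], [0, 0, -0.24], 0.0], [[-0.025, -0.002, 0], [0, 0, -0.36], 0.0], [[-0.025, -0.004, 0], [0, 0, -0.48], 0.0], [[-0.025, -0.004, 0], [0, 0, -0.6], 0.0]])

```text
time_s: 15.35
tool_pos: [0.4565, -0.0081, 0.1602]
tool_rot: [-180.0, -0.1, 48.0]
force: [0.6, -0.3, 0.1]
grip_width: 0.0018
```

Request:
send_rows(steps=[[[0, 0, 0.005], [0, 0, -0.12], 0.0], [[0, 0, 0.01], [0, 0, -0.24], 0.0], [[0, 0, 0.015], [0, 0, -0.36], 0.0], [[0, 0, 0.02], [0, 0, -0.48], 0.0], [[0, 0, 0.025], [0, 0, -0.6], 0.0]])

```text
time_s: 15.77
tool_pos: [0.4569, -0.0085, 0.1349]
tool_rot: [179.9, -0.0, 82.4]
force: [0.2, 0.4, -0.3]
grip_width: -0.0
```

```bash
python3 mv.py .4597 -.0089 .09 90.6; python3 - <<'E'
from h import *; from cell import env
c=env.read_camera("wrist"); cv2.imwrite("pics/w10.png",c["pixels"][:,:,::-1]); pickle.dump(c,open("w10.pkl","wb"))
t=env.read_camera("top"); crop(t,"pics/t10.png",240,160,370,320,4); 
E
```

```text
t 15.77 pos [ 0.4569 -0.0085  0.1349] rot [ 1.7995e+02 -4.0000e-02  8.2370e+01] F [ 0.16  0.42 -0.26] w -0.0 q7 78.4
shift [-0.0001  0.0028  0.0449] turn [ 0.001  -0.0005 -0.1437]
```

View pics/w10.png

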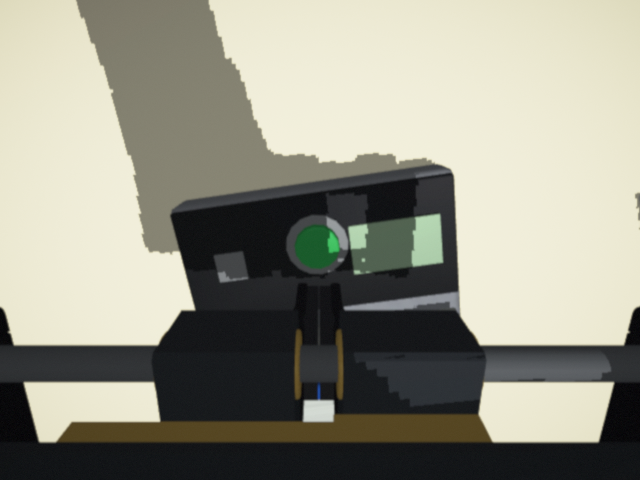

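View pics/t10.png

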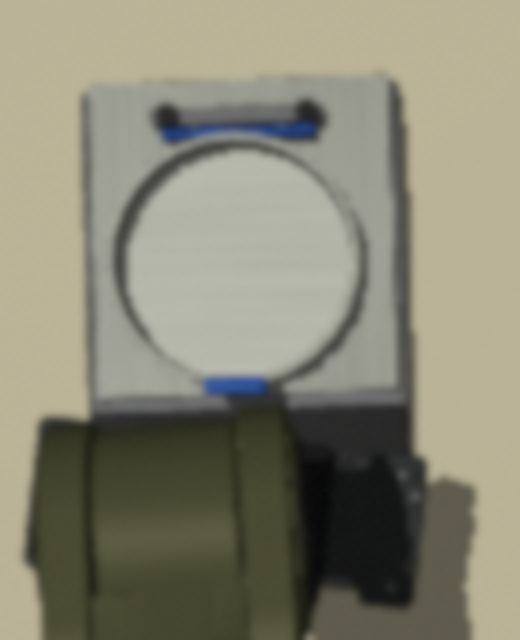

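```bash
python3 - <<'E'
from h import *
c=pickle.load(open("w10.pkl","rb")); print(p2w(c,317,246,.051))
E
python3 mv.py .4595 -.0089 .07 90.6
```

```text
[ 0.45758076 -0.00929929  0.051     ]
t 15.87 pos [ 0.4563 -0.0085  0.1344] rot [-1.7997e+02  1.0000e-02  8.2050e+01] F [ 0.5  -0.18  0.62] w 0.0006 q7 78.1
shift [0.0001 0.0033 0.0644] turn [-5.000e-04  1.000e-04 -1.492e-01]
```

Key confirmed near (0.4585, -0.009). Approaching to 68 mm.

Request:
send_rows(steps=[[[0, 0.001, 0.015], [0, 0, -0.05], 0.0], [[0, 0.002, 0.03], [0, 0, -0.1], 0.0], [[0, 0.0025, 0.045], [0, 0, -0.149], 0.0], [[0, 0.0025, 0.06], [0, 0, -0.149], 0.0], [[0, 0.0025, 0.066], [0, 0, -0.149], 0.0]])

```text
time_s: 16.28
tool_pos: [0.4583, -0.0088, 0.0674]
tool_rot: [-179.9, 0.0, 90.4]
force: [-0.6, 0.8, 0.2]
grip_width: 0.0008
```

Request:
send_rows(steps=[[[0, 0, 0], [0, 0, 0], 0.0], [[0, 0, 0], [0, 0, 0], 0.0], [[0, 0, 0.001], [0, 0, 0], 0.0], [[0, 0, 0.002], [0, 0, 0], 0.0], [[0, 0, 0.003], [0, 0, 0], 0.0]])

```text
time_s: 16.7
tool_pos: [0.4597, -0.0086, 0.066]
tool_rot: [179.9, -0.0, 90.6]
force: [0.1, -0.8, -0.2]
grip_width: 0.0007
```

```bash
python3 f.py
```

```text
16.85 [ 0.4592 -0.0087  0.0656] [ 1.7998e+02 -2.0000e-02  9.0580e+01] F [-0.34 -0.18 -0.16] T [ 0.025 -0.006 -0.003] 0.0004
```

Request:
send_rows(steps=[[[0, 0, 0.002], [0, 0, 0], 0.0], [[0, 0, 0.004], [0, 0, 0], 0.0], [[0, 0, 0.006], [0, 0, 0], 0.0], [[0, 0, 0.008], [0, 0, 0], 0.0], [[0, 0, 0.009], [0, 0, 0], 0.0]])

```text
time_s: 17.27
tool_pos: [0.4588, -0.0087, 0.0559]
tool_rot: [-180.0, 0.0, 90.6]
force: [-0.2, -0.6, -0.2]
grip_width: 0.0003
```

Request:
send_rows(steps=[[[0, 0, 0.0003], [0, 0, 0], 0.0], [[0, 0, 0.0006], [0, 0, 0], 0.0], [[0, 0, 0.0009], [0, 0, 0], 0.0], [[0, 0, 0.0012], [0, 0, 0], 0.0], [[0, 0, 0.0015], [0, 0, 0], 0.0]])

```text
time_s: 17.68
tool_pos: [0.4592, -0.0087, 0.0549]
tool_rot: [180.0, -0.0, 90.6]
force: [0.5, -1.2, 0.1]
grip_width: 0.0006
```

```bash
python3 f.py
```

```text
17.83 [ 0.4591 -0.0087  0.0549] [ 1.7999e+02 -1.0000e-02  9.0590e+01] F [ 0.09 -0.31 -0.38] T [0.037 0.017 0.011] 0.0005
```

Request:
send_rows(steps=[[[0, 0, 0.0004], [0, 0, 0], 0.0], [[0, 0, 0.0008], [0, 0, 0], 0.0], [[0, 0, 0.0012], [0, 0, 0], 0.0], [[0, 0, 0.0016], [0, 0, 0], 0.0], [[0, 0, 0.002], [0, 0, 0], 0.0]])

```text
time_s: 18.25
tool_pos: [0.4591, -0.0087, 0.0528]
tool_rot: [180.0, -0.0, 90.6]
force: [0.1, -0.9, -0.3]
grip_width: 0.0003
```

```bash
python3 f.py
```

```text
18.4 [ 0.4591 -0.0087  0.0528] [180.     0.    90.59] F [ 0.23 -0.28 -0.48] T [ 0.044  0.004 -0.   ] 0.0005
```

Request:
send_rows(steps=[[[0, 0, 0.0004], [0, 0, 0], 0.0], [[0, 0, 0.0008], [0, 0, 0], 0.0], [[0, 0, 0.0012], [0, 0, 0], 0.0], [[0, 0, 0.0016], [0, 0, 0], 0.0], [[0, 0, 0.002], [0, 0, 0], 0.0]])

```text
time_s: 18.82
tool_pos: [0.4591, -0.0087, 0.0508]
tool_rot: [180.0, -0.0, 90.6]
force: [-1.1, 0.1, 0.1]
grip_width: 0.0006
```

```bash
python3 f.py
```

```text
18.97 [ 0.4591 -0.0087  0.0508] [180.    -0.    90.58] F [0.18 0.12 0.05] T [ 0.032 -0.006 -0.013] 0.0007
```

Request:
send_rows(steps=[[[0, 0, 0.0003], [0, 0, 0], 0.0], [[0, 0, 0.0006], [0, 0, 0], 0.0], [[0, 0, 0.0009], [0, 0, 0], 0.0], [[0, 0, 0.0012], [0, 0, 0], 0.0], [[0, 0, 0.0015], [0, 0, 0], 0.0]])

```text
time_s: 19.38
tool_pos: [0.4591, -0.0087, 0.0493]
tool_rot: [180.0, -0.0, 90.6]
force: [-0.8, 0.8, -0.3]
grip_width: 0.0006
```

```bash
python3 f.py
```

```text
19.53 [ 0.459  -0.0087  0.0493] [-180.     -0.     90.59] F [-0.12 -0.09 -0.15] T [ 0.043 -0.013 -0.017] 0.0005
```

Request:
send_rows(steps=[[[0, 0, 0.0003], [0, 0, 0], 0.0], [[0, 0, 0.0006], [0, 0, 0], 0.0], [[0, 0, 0.0009], [0, 0, 0], 0.0], [[0, 0, 0.0012], [0, 0, 0], 0.0], [[0, 0, 0.0015], [0, 0, 0], 0.0]])

```text
time_s: 19.95
tool_pos: [0.4591, -0.0087, 0.0478]
tool_rot: [180.0, -0.0, 90.6]
force: [0.1, -0.7, -1.0]
grip_width: 0.0004
```

```bash
python3 f.py
```

```text
20.1 [ 0.4591 -0.0087  0.0478] [-180.      0.     90.59] F [-0.08 -0.38 -0.5 ] T [ 0.018  0.001 -0.005] 0.0002
```

Request:
send_rows(steps=[[[0, 0, 0.0003], [0, 0, 0], 0.0], [[0, 0, 0.0006], [0, 0, 0], 0.0], [[0, 0, 0.0009], [0, 0, 0], 0.0], [[0, 0, 0.0012], [0, 0, 0], 0.0], [[0, 0, 0.0015], [0, 0, 0], 0.0]])

```text
time_s: 20.52
tool_pos: [0.4592, -0.0087, 0.0465]
tool_rot: [180.0, -0.0, 90.6]
force: [-1.3, -0.6, 2.8]
grip_width: 0.0004
```

```bash
python3 f.py
```

```text
20.67 [ 0.4591 -0.0087  0.0464] [ 1.800e+02 -1.000e-02  9.059e+01] F [-1.19 -0.24  2.49] T [0.018 0.206 0.019] 0.0005
```

Request:
send_rows(steps=[[[0, 0, 0.0006], [0, 0, 0], 0.0], [[0, 0, 0.0012], [0, 0, 0], 0.0], [[0, 0, 0.0018], [0, 0, 0], 0.0], [[0, 0, 0.0024], [0, 0, 0], 0.0], [[0, 0, 0.003], [0, 0, 0], 0.0]])

```text
time_s: 21.08
tool_pos: [0.4592, -0.0087, 0.0435]
tool_rot: [180.0, -0.0, 90.6]
force: [-2.7, -0.1, 5.8]
grip_width: 0.0006
```

```bash
python3 f.py
```

```text
21.23 [ 0.4591 -0.0087  0.0435] [-1.800e+02 -1.000e-02  9.058e+01] F [-2.13 -0.07  6.31] T [0.001 0.453 0.003] 0.0005
```

Request:
send_rows(steps=[[[0, 0, 0.0003], [0, 0, 0], 0.0], [[0, 0, 0.0006], [0, 0, 0], 0.0], [[0, 0, 0.0009], [0, 0, 0], 0.0], [[0, 0, 0.001], [0, 0, 0], 0.0], [[0, 0, 0.001], [0, 0, 0], 0.0]])

```text
time_s: 21.65
tool_pos: [0.4591, -0.0087, 0.0427]
tool_rot: [-180.0, -0.0, 90.6]
force: [-2.7, 0.3, 6.8]
grip_width: 0.0004
```

```bash
python3 f.py
```

```text
21.8 [ 0.4592 -0.0087  0.0427] [-1.800e+02 -1.000e-02  9.058e+01] F [-2.55  0.17  7.38] T [-0.045  0.56  -0.015] 0.0007
```

Request:
send_rows(steps=[[[0, 0, 0.0002], [0, 0, 0], 0.0], [[0, 0, 0.0004], [0, 0, 0], 0.0], [[0, 0, 0.0005], [0, 0, 0], 0.0], [[0, 0, 0.0005], [0, 0, 0], 0.0], [[0, 0, 0.0005], [0, 0, 0], 0.0]])

```text
time_s: 22.22
tool_pos: [0.4592, -0.0087, 0.0426]
tool_rot: [-180.0, -0.0, 90.6]
force: [-3.4, -0.1, 11.4]
grip_width: 0.0007
```

```bash
python3 f.py
```

```text
22.37 [ 0.4592 -0.0087  0.0426] [-1.7999e+02 -3.0000e-02  9.0580e+01] F [-3.68 -0.15 11.74] T [-0.06   0.959 -0.01 ] 0.0002
```

Request:
send_rows(steps=[[[0, 0, 0], [0, 0, 0], 0.0], [[0, 0, 0], [0, 0, 0], 0.0], [[0, 0, 0], [0, 0, 0], 0.0], [[0, 0, 0], [0, 0, 0], 0.0], [[0, 0, 0], [0, 0, 0], 0.0]])

```text
time_s: 22.78
tool_pos: [0.4592, -0.0087, 0.0426]
tool_rot: [-180.0, -0.0, 90.6]
force: [-4.1, 0.0, 12.3]
grip_width: 0.0005
```

Request:
send_rows(steps=[[[0, 0, 0], [0, 0, 0], 0.0], [[0, 0, -0.001], [0, 0, 0], 0.0], [[0, 0, -0.004], [0, 0, 0], 0.0], [[0, 0, -0.015], [0, 0, 0], 0.0], [[0, 0, -0.04], [0, 0, 0], 0.0]])

```text
time_s: 23.2
tool_pos: [0.4566, -0.0091, 0.0802]
tool_rot: [-179.7, 0.1, 90.6]
force: [0.1, 0.7, 0.4]
grip_width: 0.0005
```

```bash
python3 mv.py .499 .300 .16 103.3
```

```text
t 23.2 pos [ 0.4566 -0.0091  0.0802] rot [-1.7969e+02  1.2000e-01  9.0580e+01] F [0.07 0.73 0.4 ] w 0.0005 q7 89.9
shift [ 0.3084  0.0451 -0.0807] turn [-0.0055  0.0015 -0.222 ]
```

Request:
send_rows(steps=[[[0.01, 0, -0.03], [-0.005, 0, -0.03], 0.06], [[0.04, 0.002, -0.055], [-0.005, 0, -0.06], 0.06], [[0.08, 0.008, -0.07], [-0.005, 0, -0.1], 0.06], [[0.12, 0.015, -0.08], [-0.005, 0, -0.15], 0.06], [[0.16, 0.022, -0.08], [-0.005, 0, -0.22], 0.06]])

```text
time_s: 23.62
tool_pos: [0.481, 0.1531, 0.1652]
tool_rot: [179.4, -0.1, 103.3]
force: [1.2, -0.2, 1.6]
grip_width: 0.0258
```

```bash
python3 mv.py .495 .300 .15 103.3
```

```text
t 23.62 pos [0.481  0.1531 0.1652] rot [ 1.7939e+02 -1.0000e-01  1.0327e+02] F [ 1.23 -0.21  1.62] w 0.0258 q7 83.8
shift [0.1397 0.0472 0.0159] turn [ 0.0106 -0.0018 -0.0005]
```

Request:
send_rows(steps=[[[0.035, 0.012, 0.004], [0.005, 0, 0], 0.06], [[0.07, 0.024, 0.008], [0.01, 0, 0], 0.06], [[0.105, 0.036, 0.012], [0.01, 0, 0], 0.06], [[0.13, 0.044, 0.016], [0.01, 0, 0], 0.06], [[0.14, 0.047, 0.016], [0.01, 0, 0], 0.06]])

```text
time_s: 24.03
tool_pos: [0.4916, 0.3032, 0.145]
tool_rot: [-179.7, -0.0, 103.5]
force: [-0.2, 0.6, -0.3]
grip_width: 0.0566
```

Request:
send_rows(steps=[[[0, 0, 0], [0, 0, 0], 0.06], [[0, 0, 0], [0, 0, 0], 0.06], [[0, 0, 0], [0, 0, 0], 0.06], [[0, 0, 0], [0, 0, 0], 0.06], [[0, 0, 0], [0, 0, 0], 0.06]])

```text
time_s: 24.45
tool_pos: [0.4938, 0.2963, 0.1466]
tool_rot: [-179.7, 0.0, 103.0]
force: [0.4, 0.1, 0.8]
grip_width: 0.06
```

```bash
python3 - <<'E'
from h import *; from cell import env
c=env.read_camera("wrist"); cv2.imwrite("pics/w11.png",c["pixels"][:,:,::-1]); pickle.dump(c,open("w11.pkl","wb"))
s=env.read_camera("scene"); crop(s,"pics/s11.png",245,200,415,360,4)
t=env.read_camera("top"); crop(t,"pics/t11.png",240,160,370,320,4); pickle.dump((t,s),open("c11.pkl","wb"))
E
python3 mv.py
```

```text
t 24.6 pos [0.4935 0.2973 0.1464] rot [-1.7974e+02  1.0000e-02  1.0312e+02] F [-0.31  0.75  0.13] w 0.0602 q7 74.7
```

View pics/w11.png

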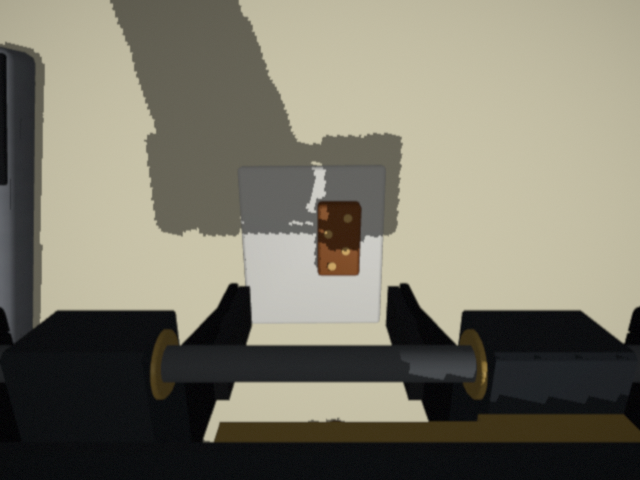

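View pics/s11.png

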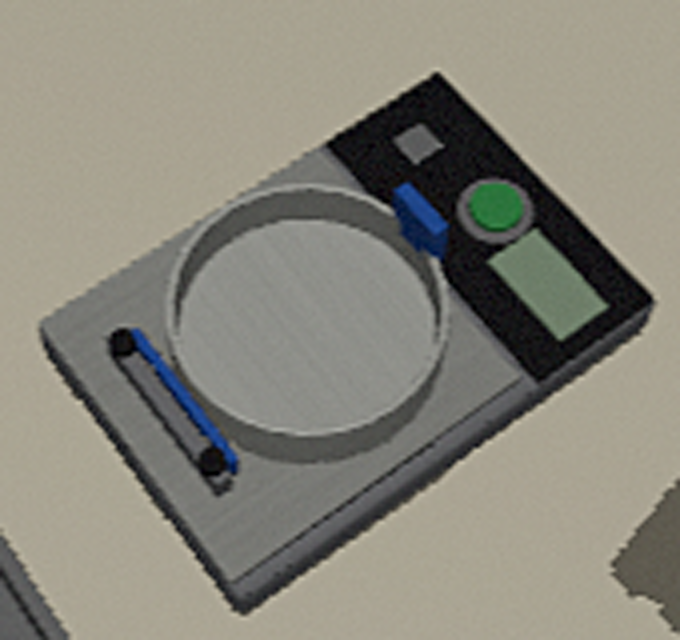

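View pics/t11.png

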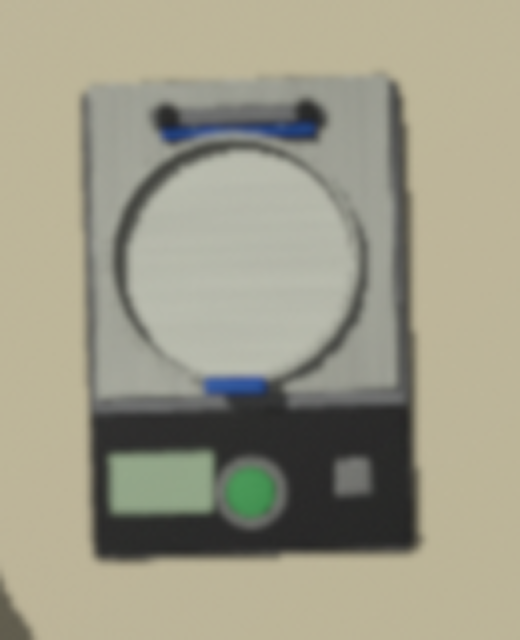

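```bash
python3 - <<'E'
from h import *
c=pickle.load(open("w11.pkl","rb")); crop(c,"pics/w11c.png",290,180,390,300,5)
L=[p2w(c,*a,.026) for a in ((319.5,202),(361,203),(360,275),(319.5,274))]
print(sum(L)/4,[np.linalg.norm(L[i]-L[i-1]).round(4) for i in range(4)],np.degrees(np.arctan2(*(L[0]+L[1]-L[2]-L[3])[[1,0]])))
m=sum(L)/4
import subprocess
E
python3 mv.py .498 .3125 .05 103.3
```

```text
[0.49790873 0.31367796 0.026     ] [np.float64(0.0553), np.float64(0.0296), np.float64(0.0554), np.float64(0.0305)] -166.48996856227646
t 24.6 pos [0.4935 0.2973 0.1464] rot [-1.7974e+02  1.0000e-02  1.0312e+02] F [-0.31  0.75  0.13] w 0.0602 q7 74.7
shift [0.0138 0.0083 0.0963] turn [-0.0046  0.0001 -0.0032]
```

View pics/w11c.png

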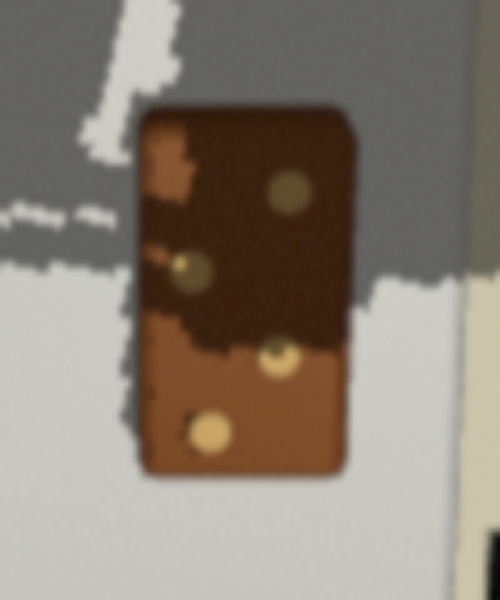

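Request:
send_rows(steps=[[[0.004, 0.002, 0.02], [-0.004, 0, -0.004], 0.06], [[0.008, 0.005, 0.045], [-0.004, 0, -0.006], 0.06], [[0.012, 0.007, 0.07], [-0.004, 0, -0.006], 0.06], [[0.0148, 0.008, 0.09], [-0.004, 0, -0.006], 0.06], [[0.0148, 0.008, 0.096], [-0.004, 0, -0.006], 0.06]])

```text
time_s: 25.02
tool_pos: [0.495, 0.3134, 0.0467]
tool_rot: [-179.7, 0.1, 103.6]
force: [0.3, -0.3, 0.2]
grip_width: 0.06
```

Request:
send_rows(steps=[[[0, 0, 0], [0, 0, 0], 0.06], [[0, 0, 0.005], [0, 0, 0], 0.06], [[0, 0, 0.01], [0, 0, 0], 0.06], [[0, 0, 0.015], [0, 0, 0], 0.06], [[0, 0, 0.018], [0, 0, 0], 0.06]])

```text
time_s: 25.43
tool_pos: [0.4975, 0.3142, 0.0322]
tool_rot: [-180.0, -0.0, 103.5]
force: [-0.1, -0.6, -0.3]
grip_width: 0.0601
```

```bash
python3 f.py; python3 mv.py .498 .3135 .0125 103.4;python3 - <<'E'
from h import *; from cell import env
s=env.read_camera("scene"); crop(s,"pics/s12.png",390,310,510,440,5)
E
```

```text
25.58 [0.4972 0.314  0.032 ] [-1.7994e+02  3.0000e-02  1.0353e+02] F [-0.17 -0.38 -0.21] T [ 0.034  0.017 -0.025] 0.0603
t 25.58 pos [0.4972 0.314  0.032 ] rot [-1.7994e+02  3.0000e-02  1.0353e+02] F [-0.52 -0.15  0.1 ] w 0.0603 q7 77.1
shift [-0.0007  0.0007  0.0195] turn [-0.001   0.0005  0.0023]
```

View pics/s12.png

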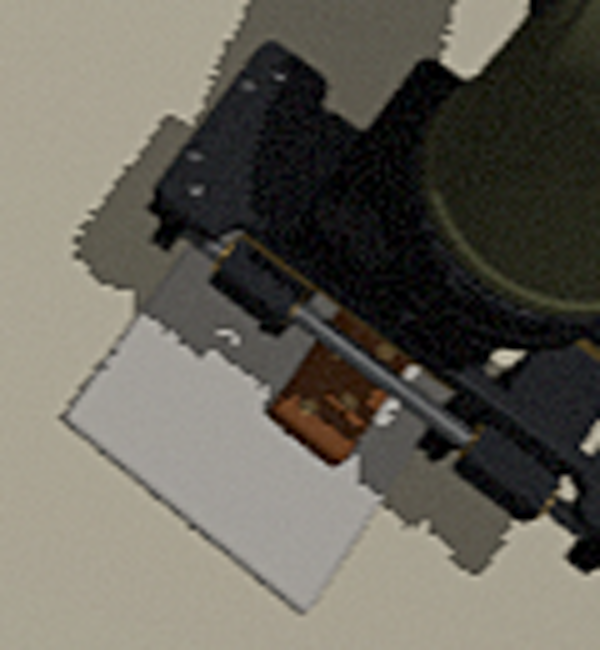

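Aligned. Down and grip the bar gently.

Request:
send_rows(grip_force=12, steps=[[[0, 0.0005, 0.005], [0, 0, 0], 0.06], [[0, 0.0005, 0.01], [0, 0, 0], 0.06], [[0, 0.0005, 0.014], [0, 0, 0], 0.06], [[0, 0.0005, 0.0175], [0, 0, 0], 0.06], [[0, 0.0005, 0.0195], [0, 0, 0], 0.06]])

```text
time_s: 26.05
tool_pos: [0.4973, 0.314, 0.0116]
tool_rot: [-179.9, 0.1, 103.5]
force: [0.5, -0.3, 0.2]
grip_width: 0.06
```

Request:
send_rows(steps=[[[0, 0, 0], [0, 0, 0], 0.05], [[0, 0, 0], [0, 0, 0], 0.03], [[0, 0, 0], [0, 0, 0], 0.02], [[0, 0, 0], [0, 0, 0], 0.02], [[0, 0, 0], [0, 0, 0], 0.02]])

```text
time_s: 26.47
tool_pos: [0.4978, 0.3143, 0.0127]
tool_rot: [-180.0, 0.0, 103.5]
force: [0.2, -0.5, -0.3]
grip_width: 0.0343
```

```bash
python3 f.py
```

```text
26.62 [0.4979 0.3142 0.0127] [-1.7997e+02  2.0000e-02  1.0353e+02] F [ 0.04 -0.33  0.35] T [-0.    -0.023 -0.008] 0.0318
```

Request:
send_rows(steps=[[[0, 0, 0], [0, 0, 0], 0.02], [[0, 0, -0.005], [0, 0, 0], 0.02], [[0, 0, -0.03], [0, 0, 0], 0.02], [[0, 0, -0.07], [0, 0, 0], 0.02], [[0, 0, -0.11], [0, 0, 0], 0.02]])

```text
time_s: 27.03
tool_pos: [0.4965, 0.3134, 0.1226]
tool_rot: [-179.8, 0.1, 103.5]
force: [1.7, 0.9, 0.2]
grip_width: 0.0318
```

Request:
send_rows(steps=[[[0, 0, -0.02], [0, 0, 0], 0.02], [[0, 0, -0.035], [0, 0, 0], 0.02], [[0, 0, -0.045], [0, 0, 0], 0.02], [[0, 0, -0.045], [0, 0, 0], 0.02], [[0, 0, -0.045], [0, 0, 0], 0.02]])

```text
time_s: 27.45
tool_pos: [0.4976, 0.3143, 0.1672]
tool_rot: [-179.9, 0.0, 103.5]
force: [0.2, -0.4, -0.5]
grip_width: 0.0321
```

```bash
python3 - <<'E'
from h import *; from cell import env
c=env.read_camera("wrist"); cv2.imwrite("pics/w13.png",c["pixels"][:,:,::-1])
t,s=pickle.load(open("c11.pkl","rb"))
p=[.57172,-.00772,np.radians(.63)]
g=lambda u,v,z:p2w(t,u/4+240-.4,v/4+160-.4,z)
z=.088
P=np.array([g(*a,z)[:2] for a in ((240,140),(115,258),(367,265))]); print(P)
from scipy.optimize import least_squares
print(least_squares(lambda c:np.hypot(*(P-c).T)-72,[.55,0]).x)
print("tab",g(235,385,.112))
E
python3 mv.py .594 -.006 .17 103.5
```

```text
[[ 0.66006791 -0.00917161]
 [ 0.59456756  0.06272088]
 [ 0.5874207  -0.07951816]]
[-71.21979013   4.88015981]
tab [ 0.5206843  -0.00523239  0.112     ]
t 27.5 pos [0.4971 0.314  0.1663] rot [-1.7985e+02  7.0000e-02  1.0354e+02] F [ 0.26 -0.16 -0.65] w 0.0321 q7 73.9
shift [-0.3338  0.0193 -0.0034] turn [-0.0027  0.0012  0.0007]
```

View pics/w13.png

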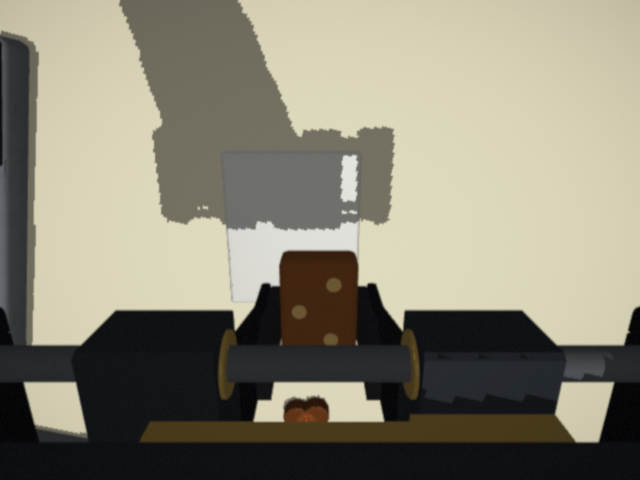

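Request:
send_rows(steps=[[[-0.015, 0.001, 0], [-0.002, 0, 0], 0.02], [[-0.045, 0.003, 0], [-0.002, 0, 0], 0.02], [[-0.085, 0.005, 0], [-0.002, 0, 0], 0.02], [[-0.125, 0.007, 0], [-0.002, 0, 0], 0.02], [[-0.165, 0.009, 0], [-0.002, 0, 0], 0.02]])

```text
time_s: 27.92
tool_pos: [0.5447, 0.1528, 0.1662]
tool_rot: [-179.9, 0.1, 103.5]
force: [1.3, -0.5, -0.4]
grip_width: 0.032
```

```bash
python3 mv.py .591 -.008 .166 103.5
```

```text
t 27.92 pos [0.5447 0.1528 0.1662] rot [-1.7993e+02  9.0000e-02  1.0354e+02] F [ 1.27 -0.49 -0.43] w 0.032 q7 90.5
shift [-0.1671  0.0074  0.0005] turn [-0.0011  0.0017  0.0007]
```

Request:
send_rows(steps=[[[-0.04, 0.002, 0], [0, 0, 0], 0.02], [[-0.08, 0.004, 0], [0, 0, 0], 0.02], [[-0.12, 0.006, 0], [0, 0, 0], 0.02], [[-0.15, 0.007, 0], [0, 0, 0], 0.02], [[-0.167, 0.007, 0], [0, 0, 0], 0.02]])

```text
time_s: 28.33
tool_pos: [0.5904, -0.012, 0.1666]
tool_rot: [-179.9, 0.2, 103.1]
force: [-0.1, 0.1, -1.4]
grip_width: 0.0317
```

Request:
send_rows(steps=[[[0, 0, 0], [0, 0, 0], 0.02], [[0, 0, 0.01], [0, 0, 0], 0.02], [[0, 0, 0.02], [0, 0, 0], 0.02], [[0, 0, 0.03], [0, 0, 0], 0.02], [[0, 0, 0.04], [0, 0, 0], 0.02]])

```text
time_s: 28.75
tool_pos: [0.5901, -0.003, 0.1256]
tool_rot: [-180.0, -0.0, 103.7]
force: [-0.3, 0.2, -1.4]
grip_width: 0.032
```

```bash
python3 mv.py .591 -.008 .085 103.5;python3 - <<'E'
from h import *; from cell import env
s=env.read_camera("scene"); crop(s,"pics/s14.png",245,180,415,350,4)
E
```

```text
t 28.75 pos [ 0.5901 -0.003   0.1256] rot [-1.7995e+02 -2.0000e-02  1.0369e+02] F [-0.26  0.21 -1.39] w 0.032 q7 110.5
shift [-0.0051 -0.0003  0.0406] turn [-0.0008 -0.0003  0.0033]
```

View pics/s14.png

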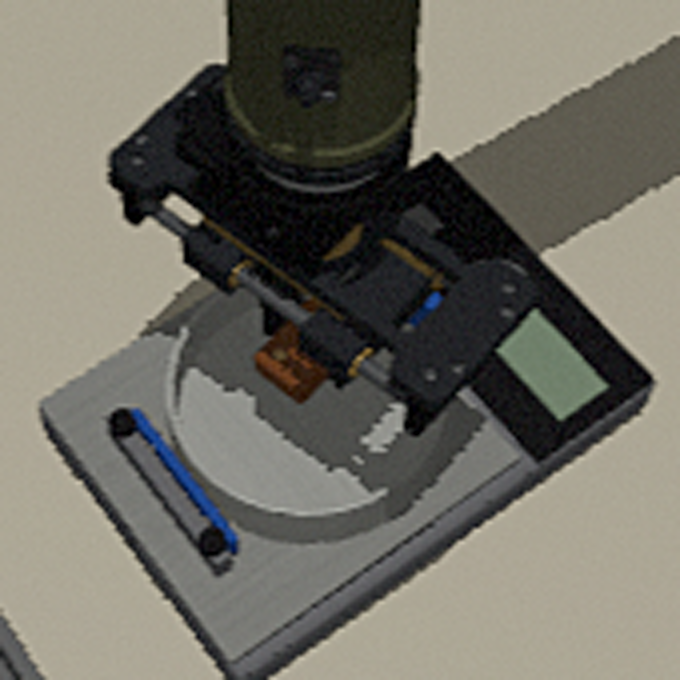

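Request:
send_rows(steps=[[[0, 0, 0.008], [0, 0, 0], 0.02], [[0, 0, 0.018], [0, 0, 0], 0.02], [[0, 0, 0.028], [0, 0, 0], 0.02], [[0, 0, 0.038], [0, 0, 0], 0.02], [[0, 0, 0.046], [0, 0, 0], 0.02]])

```text
time_s: 29.22
tool_pos: [0.5907, -0.0046, 0.0803]
tool_rot: [180.0, 0.0, 103.5]
force: [-0.3, 0.6, -0.9]
grip_width: 0.0321
```

Request:
send_rows(steps=[[[0, 0, 0.003], [0, 0, 0], 0.02], [[0, 0, 0.006], [0, 0, 0], 0.02], [[0, 0, 0.009], [0, 0, 0], 0.02], [[0, 0, 0.012], [0, 0, 0], 0.02], [[0, 0, 0.014], [0, 0, 0], 0.02]])

```text
time_s: 29.63
tool_pos: [0.5914, -0.0048, 0.0676]
tool_rot: [179.9, 0.0, 103.5]
force: [0.2, -0.2, -0.2]
grip_width: 0.0318
```

```bash
python3 f.py; python3 - <<'E'
from h import *; from cell import env
s=env.read_camera("scene"); crop(s,"pics/s15.png",245,180,415,350,4)
E
```

```text
29.78 [ 0.5912 -0.0048  0.0677] [1.7994e+02 3.0000e-02 1.0353e+02] F [ 0.03  0.09 -0.39] T [ 0.042  0.035 -0.012] 0.0319
```

View pics/s15.png

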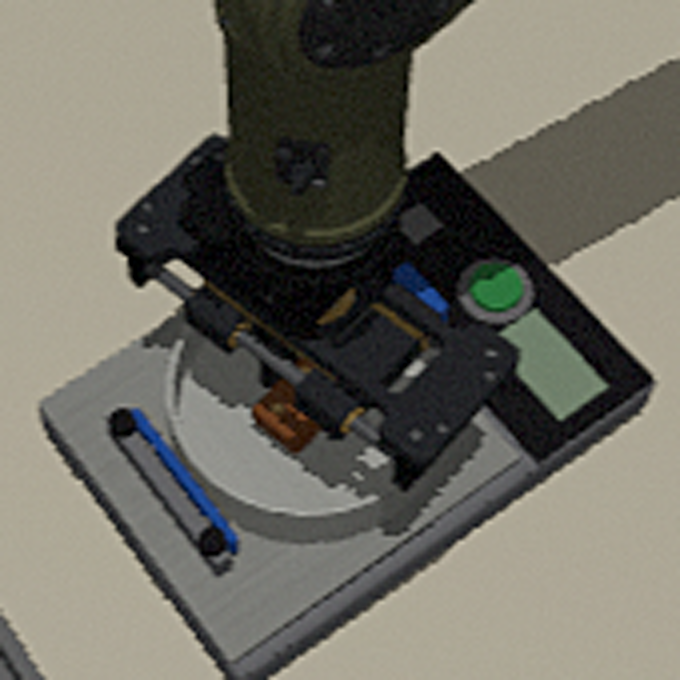

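Bar hangs centred inside the bowl; bumper still in. Down to 61.5 mm, then in fine steps.

Request:
send_rows(steps=[[[0, 0, 0.0015], [0, 0, 0], 0.02], [[0, 0, 0.003], [0, 0, 0], 0.02], [[0, 0, 0.0045], [0, 0, 0], 0.02], [[0, 0, 0.006], [0, 0, 0], 0.02], [[0, 0, 0.0065], [0, 0, 0], 0.02]])

```text
time_s: 30.25
tool_pos: [0.5909, -0.0047, 0.0608]
tool_rot: [180.0, 0.0, 103.5]
force: [0.1, 0.3, -0.5]
grip_width: 0.0319
```

```bash
python3 f.py
```

```text
30.4 [ 0.5911 -0.0048  0.0611] [1.7995e+02 3.0000e-02 1.0353e+02] F [ 0.   -0.14 -0.48] T [ 0.027  0.043 -0.001] 0.0318
```

Request:
send_rows(steps=[[[0, 0, 0.0003], [0, 0, 0], 0.02], [[0, 0, 0.0006], [0, 0, 0], 0.02], [[0, 0, 0.0009], [0, 0, 0], 0.02], [[0, 0, 0.0012], [0, 0, 0], 0.02], [[0, 0, 0.0012], [0, 0, 0], 0.02]])

```text
time_s: 30.82
tool_pos: [0.5911, -0.0047, 0.0599]
tool_rot: [179.9, 0.0, 103.5]
force: [-0.3, -0.4, -1.0]
grip_width: 0.0316
```

```bash
python3 f.py
```

```text
30.97 [ 0.5912 -0.0048  0.06  ] [1.7994e+02 3.0000e-02 1.0354e+02] F [-0.08 -0.17 -0.48] T [ 0.008  0.01  -0.003] 0.0317
```

Request:
send_rows(steps=[[[0, 0, 0.0003], [0, 0, 0], 0.02], [[0, 0, 0.0006], [0, 0, 0], 0.02], [[0, 0, 0.0008], [0, 0, 0], 0.02], [[0, 0, 0.0008], [0, 0, 0], 0.02], [[0, 0, 0.0008], [0, 0, 0], 0.02]])

```text
time_s: 31.38
tool_pos: [0.5911, -0.0047, 0.0591]
tool_rot: [179.9, 0.0, 103.5]
force: [0.9, -0.3, 0.2]
grip_width: 0.0321
```

```bash
python3 f.py
```

```text
31.53 [ 0.5912 -0.0047  0.0591] [1.7994e+02 3.0000e-02 1.0353e+02] F [ 0.13 -0.33 -0.29] T [ 0.043  0.03  -0.025] 0.0317
```

Request:
send_rows(steps=[[[0, 0, 0.0003], [0, 0, 0], 0.02], [[0, 0, 0.0006], [0, 0, 0], 0.02], [[0, 0, 0.0008], [0, 0, 0], 0.02], [[0, 0, 0.0008], [0, 0, 0], 0.02], [[0, 0, 0.0008], [0, 0, 0], 0.02]])

```text
time_s: 31.95
tool_pos: [0.5911, -0.0047, 0.0583]
tool_rot: [179.9, 0.0, 103.5]
force: [-0.5, 0.5, -1.2]
grip_width: 0.0319
```

```bash
python3 f.py
```

```text
32.1 [ 0.5912 -0.0047  0.0584] [1.7994e+02 3.0000e-02 1.0353e+02] F [-0.29  0.11 -0.51] T [ 0.052 -0.007 -0.001] 0.0319
```

Request:
send_rows(steps=[[[0, 0, 0.0003], [0, 0, 0], 0.02], [[0, 0, 0.0006], [0, 0, 0], 0.02], [[0, 0, 0.0007], [0, 0, 0], 0.02], [[0, 0, 0.0007], [0, 0, 0], 0.02], [[0, 0, 0.0007], [0, 0, 0], 0.02]])

```text
time_s: 32.52
tool_pos: [0.5912, -0.0047, 0.0576]
tool_rot: [179.9, 0.0, 103.5]
force: [0.9, 0.4, -1.0]
grip_width: 0.0319
```

```bash
python3 f.py
```

```text
32.67 [ 0.5912 -0.0047  0.0576] [1.7994e+02 3.0000e-02 1.0353e+02] F [ 0.25  0.13 -0.8 ] T [0.022 0.011 0.012] 0.0319
```

Request:
send_rows(steps=[[[0, 0, 0.0003], [0, 0, 0], 0.02], [[0, 0, 0.0006], [0, 0, 0], 0.02], [[0, 0, 0.0007], [0, 0, 0], 0.02], [[0, 0, 0.0007], [0, 0, 0], 0.02], [[0, 0, 0.0007], [0, 0, 0], 0.02]])

```text
time_s: 33.08
tool_pos: [0.5912, -0.0048, 0.0569]
tool_rot: [179.9, 0.0, 103.5]
force: [-0.5, 0.8, -0.4]
grip_width: 0.0318
```

```bash
python3 f.py
```

```text
33.23 [ 0.5912 -0.0047  0.057 ] [1.7994e+02 3.0000e-02 1.0354e+02] F [-0.48  0.06 -0.64] T [0.062 0.025 0.021] 0.0324
```

```bash
python3 - <<'E'
from h import *; from cell import env
s=env.read_camera("scene"); crop(s,"pics/s16.png",280,240,360,320,8)
c=env.read_camera("wrist"); cv2.imwrite("pics/w16.png",c["pixels"][:,:,::-1])
E
```

View pics/s16.png

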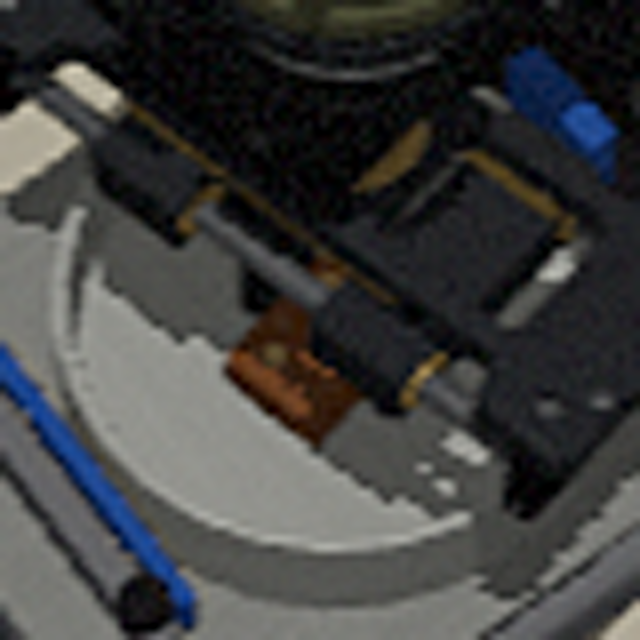

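View pics/w16.png

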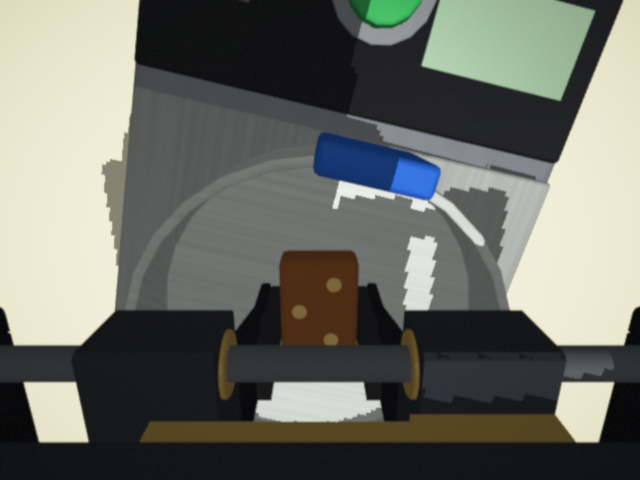

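Request:
send_rows(steps=[[[0, 0, 0.0003], [0, 0, 0], 0.02], [[0, 0, 0.0006], [0, 0, 0], 0.02], [[0, 0, 0.0007], [0, 0, 0], 0.02], [[0, 0, 0.0007], [0, 0, 0], 0.02], [[0, 0, 0.0007], [0, 0, 0], 0.02]])

```text
time_s: 33.75
tool_pos: [0.5912, -0.0047, 0.0563]
tool_rot: [179.9, 0.0, 103.5]
force: [-0.6, 0.2, 0.7]
grip_width: 0.0319
```

```bash
python3 f.py
```

```text
33.9 [ 0.5912 -0.0047  0.0563] [1.7994e+02 3.0000e-02 1.0354e+02] F [-0.07 -0.2   0.58] T [ 0.056  0.097 -0.015] 0.0321
```

Request:
send_rows(steps=[[[0, 0, 0.0003], [0, 0, 0], 0.02], [[0, 0, 0.0006], [0, 0, 0], 0.02], [[0, 0, 0.0007], [0, 0, 0], 0.02], [[0, 0, 0.0007], [0, 0, 0], 0.02], [[0, 0, 0.0007], [0, 0, 0], 0.02]])

```text
time_s: 34.32
tool_pos: [0.5912, -0.0047, 0.0557]
tool_rot: [179.9, 0.0, 103.5]
force: [-1.1, 0.2, 2.2]
grip_width: 0.0316
```

```bash
python3 f.py
```

```text
34.47 [ 0.5912 -0.0047  0.0556] [1.7994e+02 3.0000e-02 1.0353e+02] F [-0.65  0.19  1.53] T [ 0.056  0.146 -0.025] 0.0318
```

Request:
send_rows(steps=[[[0, 0, -0.0004], [0, 0, 0], 0.02], [[0, 0, -0.0006], [0, 0, 0], 0.02], [[0, 0, -0.0006], [0, 0, 0], 0.034], [[0, 0, -0.0006], [0, 0, 0], 0.04], [[0, 0, -0.0006], [0, 0, 0], 0.05]])

```text
time_s: 34.88
tool_pos: [0.5911, -0.0048, 0.056]
tool_rot: [180.0, 0.0, 103.5]
force: [-0.3, -0.5, -0.3]
grip_width: 0.0405
```

Request:
send_rows(steps=[[[0, 0, 0], [0, 0, 0], 0.05], [[0, 0, 0], [0, 0, 0], 0.05], [[0, 0, 0], [0, 0, 0], 0.05], [[0, 0, 0], [0, 0, 0], 0.05], [[0, 0, -0.002], [0, 0, 0], 0.05]])

```text
time_s: 35.3
tool_pos: [0.5908, -0.0047, 0.0579]
tool_rot: [180.0, 0.0, 103.5]
force: [-0.0, -0.3, 0.2]
grip_width: 0.05
```

```bash
python3 f.py;  python3 - <<'E'
from h import *; from cell import env
s=env.read_camera("scene"); crop(s,"pics/s17.png",260,230,360,330,6)
c=env.read_camera("wrist"); cv2.imwrite("pics/w17.png",c["pixels"][:,:,::-1])
E
```

```text
35.45 [ 0.5914 -0.0047  0.0584] [1.7991e+02 3.0000e-02 1.0353e+02] F [ 0.32 -0.13 -0.06] T [ 0.067  0.008 -0.033] 0.0496
```

View pics/s17.png

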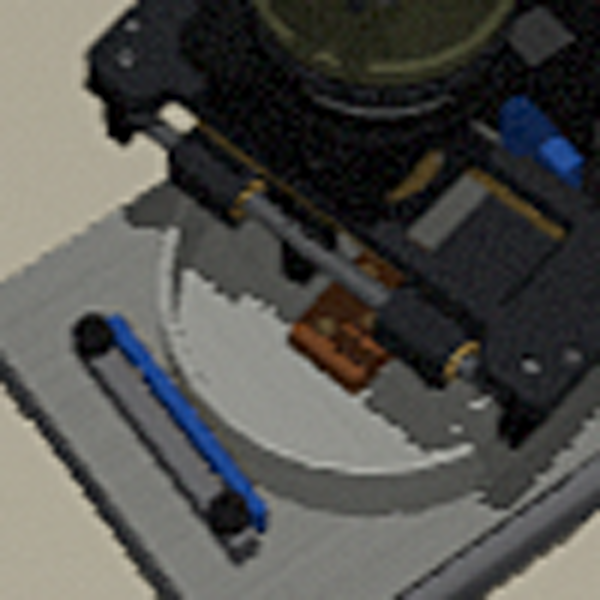

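View pics/w17.png

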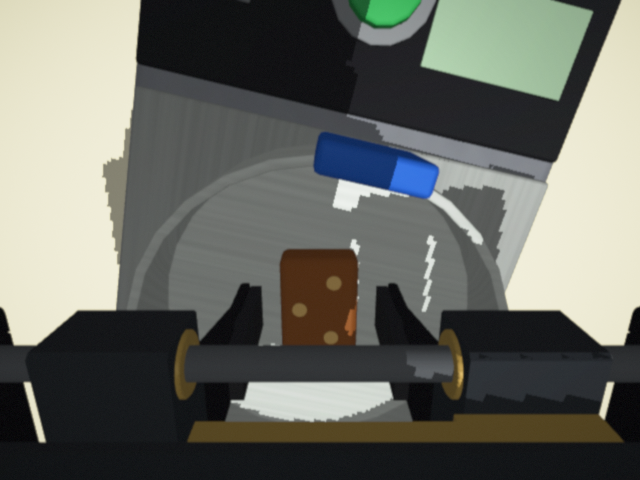

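Bar released lying flat. Retreat straight up.

Request:
send_rows(steps=[[[0, 0, -0.006], [0, 0, 0], 0.05], [[0, 0, -0.02], [0, 0, 0], 0.05], [[0, 0, -0.05], [0, 0, 0], 0.05], [[0, 0, -0.085], [0, 0, 0], 0.05], [[0, 0, -0.12], [0, 0, 0], 0.05]])

```text
time_s: 35.97
tool_pos: [0.5904, -0.0049, 0.1794]
tool_rot: [-180.0, 0.0, 103.5]
force: [1.5, -0.2, 0.3]
grip_width: 0.0499
```

Request:
send_rows(steps=[[[0.03, 0, -0.02], [0, 0, 0], 0.05], [[0.07, 0, -0.03], [0, 0, 0], 0.05], [[0.11, 0, -0.03], [0, 0, 0], 0.05], [[0.15, 0, -0.03], [0, 0, 0], 0.05], [[0.17, 0, -0.03], [0, 0, 0], 0.05]])

```text
time_s: 36.38
tool_pos: [0.5495, 0.167, 0.2088]
tool_rot: [179.9, -0.2, 103.9]
force: [-0.5, 0.2, -0.5]
grip_width: 0.0501
```

Request:
send_rows(steps=[[[0.03, 0, 0], [0, 0, 0], 0.05], [[0.05, 0, 0], [0, 0, 0], 0.05], [[0.05, 0, 0], [0, 0, 0], 0.05], [[0.05, 0, 0], [0, 0, 0], 0.05], [[0.05, 0, 0], [0, 0, 0], 0.05]])

```text
time_s: 36.8
tool_pos: [0.5399, 0.2081, 0.2083]
tool_rot: [179.9, 0.1, 103.5]
force: [-0.6, -0.9, 0.6]
grip_width: 0.0499
```

```bash
python3 f.py;  python3 - <<'E'
from h import *; from cell import env
s=env.read_camera("scene"); crop(s,"pics/s18.png",245,200,415,360,4); cv2.imwrite("pics/s18f.png",s["pixels"][:,:,::-1])
t=env.read_camera("top"); crop(t,"pics/t18.png",240,160,370,320,4)
E
```

```text
36.95 [0.5401 0.2075 0.2083] [1.7992e+02 5.0000e-02 1.0338e+02] F [ 0.08 -0.47  0.  ] T [ 0.057  0.032 -0.008] 0.05
```

View pics/s18.png

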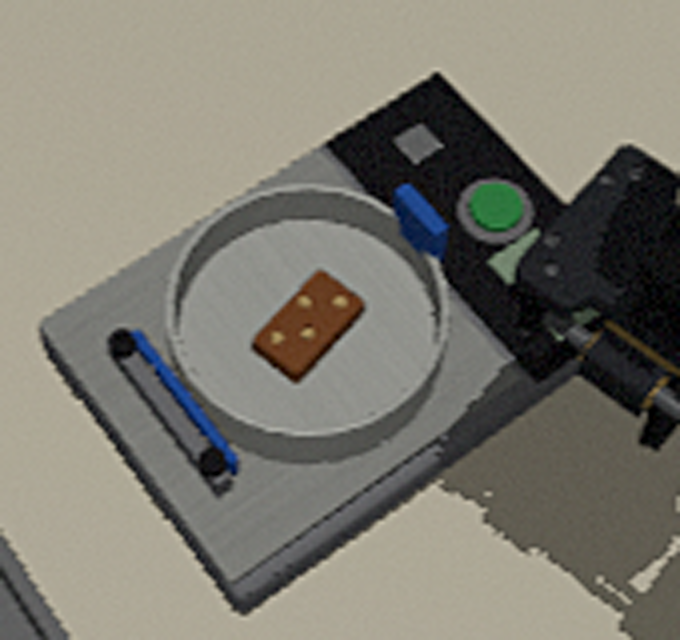

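View pics/t18.png

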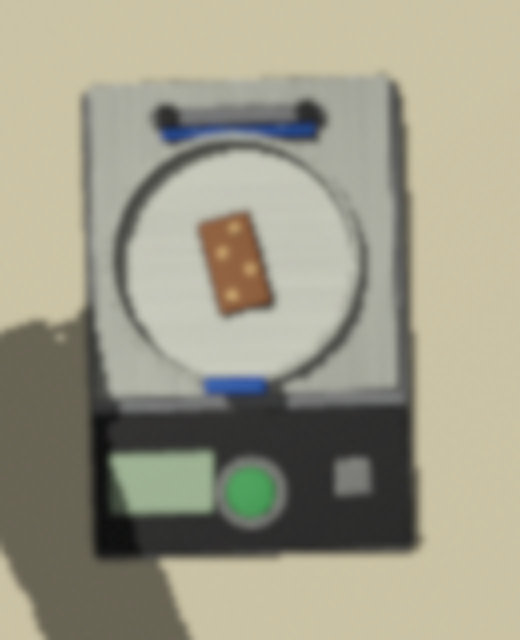

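View pics/s18f.png

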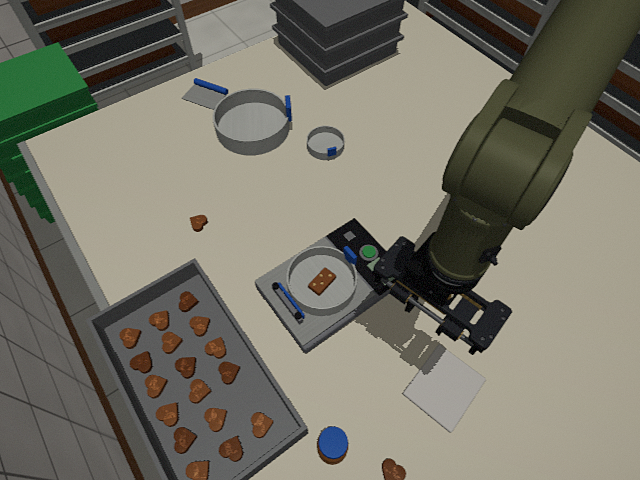

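The pictures show the bar flat in the bowl and the bowl against the pushed-in bumper. The bystanders have not moved and the robot is clear, so I am handing in.

```bash
python3 -c "
from cell import env
print(env.sign_off())"
```

```text
the job is handed in; nothing more can be done
None
```

The job is done and was handed in at about 37 s of the 72 s allowed.

- **Bowl:** I set the middle-sized bowl on the plate by its tab. I slid it in small steps until the force rose from about 1 N to 5 N at the bumper's stop, then let go.
- **Tare key:** With only the empty bowl on the plate, I felt for the key and touched it at about 47.6 mm above the table. It went solid about 5 mm lower. I kept it fully down for about 1 to 1.3 s; the highest reading was 12.3 N vertical, with about 4 N sideways (about 13 N in all, under the 15 N limit).
- **Bar:** I lowered it until it touched the bowl floor, pressing with about 2 N, then eased off and released it.

**Last checks:** The scene and top pictures show the bar flat near the bowl's centre and the bumper still in with the bowl against it. The key is up, the hearts and jar look unmoved, and the arm is clear.

**Did not match or not measured:**
- **Bar contact height:** the bar touched about 2 mm lower than I had worked out, probably from calibration error or plate sink.
- **Bumper travel:** I judged it from the force rise and the pictures, with no direct reading.
- **Backing off the bumper:** the force stayed near 4–5 N when I eased back, and only fell to zero once the fingers opened.

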